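# Change over the roller lane of a clean-room inspection bench

### The arm

A 6-joint arm with a two-finger parallel gripper is mounted at the origin on the work surface. World frame = base frame: x ahead of the robot, y to its left, z up, the work surface at z = 0. Lengths are in m, angles in rad, forces in N, time in s.
With the tool pointing down it reaches from about 0.3 to 0.875 m from the base axis. Payload 6.4 kg.
Tool frame: the origin (TCP) lies on the centre line of the jaws, within the pads' length; the fingertips stand ctrl.tip_extent ahead of it and the grasp point (between the pads) lies 8 mm behind it (ctrl.tip_extent is the distance from the TCP to the fingertips, in m); z points along the fingers, y is the line along which they close (so a half turn about z gives the same grasp; the last joint's range is limited). The gripper opens to 85 mm and grips with 20 to 120 N. Pads are 22 mm wide; open, the fingers measure 114 mm over their backs; the gripper's body (76 mm by 85 mm) begins 54 mm behind the grasp point. The pads swing forward as they close: fully open they stand 13 mm farther back than shut.
Start: joints at [-1.351, 0.181, 1.607, -0, 1.354, -0.206], TCP at [0.238, -0.524, 0.242] pointing down, gripper open.
Joint ranges: [-2.99, 2.99], [-0.89, 2.07], [0.3, 2.58], [-1.14, 4.28], [0, 2.63], [-3.12, 3.12]. Speed limits (rad/s): [2.57, 2.57, 3.01, 3.14, 3.14, 3.14].

### API

Orientations are given as a unit quaternion [w, x, y, z].
In Python, from bench import ctrl gives the robot as it stands.
- The arm moves only by the shell command python3 -m handwheel 'ROWS'. ROWS is JSON, a list of rows, each a list of 7 numbers: the turn, a rotation vector about the tool's x, y, z as a fraction of full scale, then the shift along the tool's x, y, z as a fraction of full scale, then the opening, from 0 (shut) to 1 (fully open). In form: [[rx, ry, rz, x, y, z, jaw], ...]. A call has exactly 8 rows; each row shifts and turns the commanded pose from where the row before left it, along the tool's axes as they then stand; what a row does not reach is not made up. Full scale, the value 1, is 300 mm for a shift and pi rad for a turn. A row lasts 1/10 s, in which the tool goes at most 50 mm and 8.59 degrees, less where a joint would pass 70% of its speed; a pose out of reach is approached as far as the arm can. A call with a number of a shift or a turn outside -1 to 1 is refused whole. A call with a gripper value outside its range is refused whole. The fingers move at their own pace and stop on an object; the grip force is fixed at half the most. Time passes only in rows, so rows that do not move let the fingers close, or fill a call up. It gives the time, the measured TCP pose, the force, the opening and the grip force at its end, in the units of the state.
- ctrl.get_obs(): the state, without advancing time (a new reading comes with each control period).
- ctrl.camera(name): name is "side" or "top" or "wrist"; returns the picture (480x640x3 uint8, blue, green, red); there is no depth.
- ctrl.camera_model(name): a dict with "camera_matrix" (3x3 intrinsics, pixels), "dist_coeffs" ([k1, k2, p1, p2, k3] as OpenCV has them; the pictures are not rectified), "cam_to_world" (4x4, takes a point from camera to world coordinates). Camera axes: x right, y up, looking along -z (the intrinsics and any distortion apply to the point x, -y, -z); pixel columns grow to the right and rows downward; lengths in m; the calibration is good to about 2 mm. A picture is of the moment at which its call begins: read the wrist's pose just before it. camera_model takes no time and is no camera call; for the wrist camera it gives the pose at the moment of the call.
- ctrl.hand_in(): hands the job in; it is judged then, once.
The state is a dict: "time_s": time; "q": joint angles; "dq": joint speeds; "joint_efforts": joint torques, N m; "eef_pos": TCP position; "eef_rot": TCP orientation; "wrist_force": force on the tool from outside, world axes, zero at the start; "torque": the same for the moment, N m; "opening": opening from 0.0 (shut) to 1.0 (fully open); "grasp_force": force on a finger pad.
Only numpy, scipy, OpenCV 4.12 (cv2) and the standard library are available. Lean on these libraries where they do the work, as an engineer would, in place of code of your own. Each camera call takes 0.05 s, during which the arm holds its last target. There are 200 camera calls.

### The job

Change over the roller lane: raise the hold-down arm fully by its red ball, take the inspected case (green lid) off the end stop and stand it upright in the grey tray. Then put every waiting case (blue lid) upright and lengthwise on the rollers near the high end and let it roll down, so that all of them queue against the end stop, and finally lower the arm so that its foot rests on the first case. Leave the other things on the bench where they are.

Things in the scene. Friction and masses are not known exactly. Their poses are not given: they have to be found in the camera images.
- lane_deck: sloped roller lane (fixed), its bed 310 mm long. Origin on the plane of the roller tops, on the centre line, at the face of the yellow end stop, 55 mm above the bench; x runs up the slope (0.14 rad), y across towards the robot's side, z square to the rollers. Side guides: inner faces at y = +-24 mm, 8 mm thick, tops 8 mm above the rollers; the stop rises 17 mm above them.
- load_point (a point): point on the roller tops near the high end, on the centre line, deck x = 270 mm. 16 free rollers, 16 mm thick, 19 mm apart: a case set on them lengthwise and let go rolls down slowly to the stop or to the case before it
- stop_point (a point): point on the roller tops where the origin of the first case lies when it is against the stop (deck x = 25 mm, y = z = 0); the cases behind it follow every 50 mm. The foot comes down above this point
- clamp (a joint): angle of the hold-down arm, rad: 0 = down, its rubber foot resting on a case at the stop (-0.12 with no case there); grows as it is raised; 1.7 = fully up, leaning slightly back. It moves with about 1 N at the ball; raised beyond about 60 degrees it stays where it is left; lower than that it sinks by its own weight.
- clamp_hinge (a point): on the hinge line of the arm, which runs across the lane (parallel to the deck's y) beyond the low end: deck x = -70, z = 60 mm; the grey pivot head there is 60 mm wide. The arm is a flat steel bar 16 mm wide, 8 thick, 115 long, reaching up the lane over the stop; its foot, 18 mm across, is 95 mm from the hinge and reaches 14.7 mm below the bar's middle
- clamp_ball (a point): centre of the red ball (22 mm across) on a short stem that stands up from the arm's free end: 109 mm along the arm from the hinge line and 32 mm above the bar's middle (with the arm down: deck x = 39, y = 0, z = 92 mm). It can be pinched from above, fingers closing across the lane; it may turn between the fingers as the arm swings
- case_done: small rigid sample case, white with a green lid, 50 long (its x) x 38 wide (its y) x 45 tall (its z) mm, 80 to 150 g; origin at the centre of its underside, z up through the lid; the inspected case, at the start at the lane's stop under the foot, its length along the lane
- case_a: small rigid sample case, white with a blue lid, 50 long (its x) x 38 wide (its y) x 45 tall (its z) mm, 80 to 150 g; origin at the centre of its underside, z up through the lid; one of the waiting cases, standing on the bench at the start; may be absent
- case_b: small rigid sample case, white with a blue lid, 50 long (its x) x 38 wide (its y) x 45 tall (its z) mm, 80 to 150 g; origin at the centre of its underside, z up through the lid; one of the waiting cases, standing on the bench at the start; may be absent
- case_c: small rigid sample case, white with a blue lid, 50 long (its x) x 38 wide (its y) x 45 tall (its z) mm, 80 to 150 g; origin at the centre of its underside, z up through the lid; one of the waiting cases, standing on the bench at the start; may be absent
- case_d: small rigid sample case, white with a blue lid, 50 long (its x) x 38 wide (its y) x 45 tall (its z) mm, 80 to 150 g; origin at the centre of its underside, z up through the lid; one of the waiting cases, standing on the bench at the start; may be absent
- case_e: small rigid sample case, white with a blue lid, 50 long (its x) x 38 wide (its y) x 45 tall (its z) mm, 80 to 150 g; origin at the centre of its underside, z up through the lid; one of the waiting cases, standing on the bench at the start; may be absent
- tray: grey open tray, outer 130 (x) x 120 (y) x 22 mm high, walls 4 mm and floor 4 mm thick; fixed; origin at the centre of its underside
- gauge: bystander: white handheld gauge lying flat, 140 x 75 x 26 mm, origin under its centre
- flange: bystander: turned brass flange, 44 mm across, 36 mm tall, origin under its centre
- solvent: bystander: white bottle with red cap, 56 mm across, 130 mm tall, origin under its centre
- vial: bystander: amber jar, 36 mm across, 50 mm tall, origin under its centre
- driver: bystander: screwdriver lying flat, 170 mm long
- clipbox: bystander: pale translucent box with a red card on it, 80 x 100 x 31 mm, origin under its centre
Things that resemble listed ones, but are neither listed nor needed, are in the scene too. Leave any pink look-alike of the case_c alone.

How it is judged:
By the outcome, as a careful person would: the job done as asked, in the order asked, and still so for the second after the job is handed in, with the robot touching nothing.
Of case_a, case_b, case_c, case_d, case_e only 3 to 5 are there at a start; the rules pass over those that are not, and their reading is None.
At some moment in a run one of case_a, case_b, case_c, case_d, case_e may be knocked a few centimetres aside while the robot is not near it.
It also fails if it takes over 210 s, if anything falls off the work surface, if the arm or the gripper's body presses on something with over 40 N, if the wrist force passes 120 N, or if a joint passes its speed limit or range.

## Working session

There is one attempt and no reset: what is moved stays moved. The work goes in short steps, Python scripts to look and compute and a shell command to move; the robot and the scene stay as the last step left them, time stands still between calls to the robot, and variables do not carry over. Pictures are saved under pics/ and viewed, at most 14 in all, crops included, and the job is handed in when it is done.

```bash
mkdir -p pics; ls; cat > h.py <<'E'
import numpy as np, cv2
from bench import ctrl
from scipy.spatial.transform import Rotation as R
def snap(n,f):
    m=ctrl.camera_model(n); im=ctrl.camera(n); cv2.imwrite(f'pics/{f}.png',im); np.savez(f'pics/{f}.npz',**{k:np.array(v) for k,v in m.items()}); return im,m
def load(f):
    d=np.load(f'pics/{f}.npz'); return cv2.imread(f'pics/{f}.png'),{k:d[k] for k in d}
def ray(m,uv):
    p=cv2.undistortPoints(np.array(uv,float).reshape(-1,1,2),np.array(m['camera_matrix']),np.array(m['dist_coeffs']))[:,0]
    T=np.array(m['cam_to_world']); d=np.c_[p[:,0],-p[:,1],-np.ones(len(p))]@T[:3,:3].T
    return T[:3,3],d
def onz(m,uv,z):
    o,d=ray(m,uv); return o+d*((z-o[2])/d[:,2])[:,None]
def tri(m1,u1,m2,u2):
    o1,d1=ray(m1,[u1]);o2,d2=ray(m2,[u2]);d1=d1[0];d2=d2[0]
    s=np.linalg.lstsq(np.c_[d1,-d2],o2-o1,rcond=None)[0]
    a=o1+s[0]*d1;b=o2+s[1]*d2
    return (a+b)/2,np.linalg.norm(a-b)
def proj(m,P):
    T=np.linalg.inv(np.array(m['cam_to_world'])); P=np.atleast_2d(P); c=P@T[:3,:3].T+T[:3,3]; c=c*[1,-1,-1]
    return cv2.projectPoints(c,np.zeros(3),np.zeros(3),np.array(m['camera_matrix']),np.array(m['dist_coeffs']))[0][:,0]
def blobs(im,kind,amin=60):
    h=cv2.cvtColor(im,cv2.COLOR_BGR2HSV)
    lo,hi={'blue':((95,90,40),(130,255,255)),'green':((40,80,40),(90,255,255)),'red':((0,130,60),(8,255,255)),'yellow':((20,120,80),(35,255,255))}[kind]
    mk=cv2.morphologyEx(cv2.inRange(h,lo,hi),cv2.MORPH_OPEN,np.ones((3,3)))
    cs,_=cv2.findContours(mk,cv2.RETR_EXTERNAL,cv2.CHAIN_APPROX_NONE)
    return [c for c in cs if cv2.contourArea(c)>amin]
E
python3 - <<'E'
from h import *
for n in('top','side'):
    im,m=snap(n,n+'0')
    print(n,np.round(m['cam_to_world'],3).tolist())
    for k in('blue','green','red','yellow'):
        for c in blobs(im,k):
            r=cv2.minAreaRect(c);print(n,k,np.round(r[0],1),np.round(r[1],1),round(r[2],1))
print(ctrl.tip_extent,ctrl.get_obs())
E
```

```text
pics
top [[0.001, 0.995, -0.097, 0.454], [-1.0, 0.0, -0.008, 0.032], [-0.008, 0.097, 0.995, 1.244], [0.0, 0.0, 0.0, 1.0]]
top blue [286. 300.] [18. 14.] 90.0
top blue [357.4 291.6] [19.  14.9] 71.6
top blue [244.  289.3] [15.1 18.6] 11.3
top blue [ 10. 215.] [76. 20.] 90.0
top green [371.5 224. ] [14. 19.] 90.0
top green [299.  167.5] [15.6 19.4] 53.1
top red [502.4 246.7] [30.2  8.2] 36.9
top red [436.5 193.4] [17.4 24. ] 15.9
top red [221.5 184.5] [9. 9.] 90.0
side [[-0.898, 0.325, -0.296, 0.256], [-0.439, -0.682, 0.585, 0.607], [-0.012, 0.656, 0.755, 0.823], [0.0, 0.0, 0.0, 1.0]]
side blue [319.7 346.8] [26.2 20.2] 34.7
side blue [355.5 307.5] [24.8 18. ] 17.4
side blue [379.4 242.1] [20.7 14.5] 6.7
side blue [611.  67.] [134.  56.] 90.0
side green [220.9 243.9] [17.5 20.8] 81.9
side green [318.9 196.3] [12.2 22.4] 72.6
side green [455.8 106.9] [25.2 14.1] 14.0
side red [183.6 291. ] [11.8 13.9] 74.1
side red [317.8 159.5] [20.1 12.7] 31.0
side red [389.7 143.1] [ 7.6 24.7] 71.6
side yellow [236.3 374.9] [13.6 17.2] 4.1
0.011 {'time_s': 0.1, 'q': array([-1.35131201e+00,  1.81448062e-01,  1.60788628e+00,  4.21635527e-06,
        1.35380286e+00, -2.06306137e-01]), 'dq': array([ 0.00095664, -0.00235967, -0.00323183, -0.00111815,  0.00127132,
        0.00125805]), 'joint_efforts': array([ 4.64543955e-04, -4.45879233e+01, -3.52238059e+01, -3.56580949e-04,
        4.13594011e-03, -1.29342542e-06]), 'eef_pos': array([ 0.2374083 , -0.52318691,  0.24149524]), 'eef_rot': array([-7.72271618e-04,  9.77423082e-01,  2.11290137e-01, -3.03020963e-06]), 'wrist_force': array([-0.56777148,  0.30266151,  0.08838671]), 'torque': array([-0.01820124, -0.00016467,  0.00014157]), 'grasp_force': 0.0, 'opening': 0.9979038812692115}
```

View pics/top0.png

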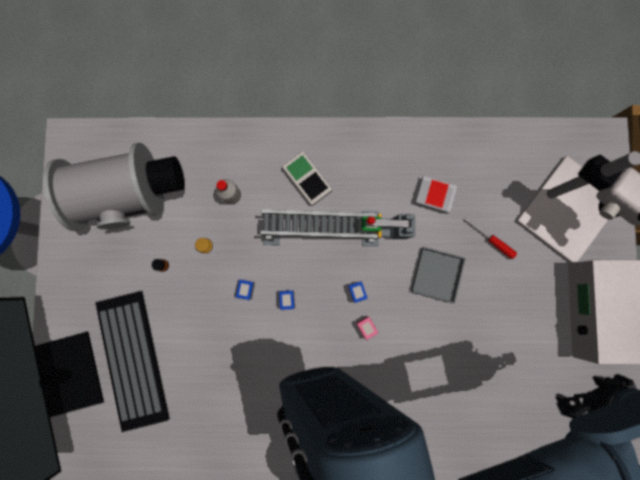

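View pics/side0.png

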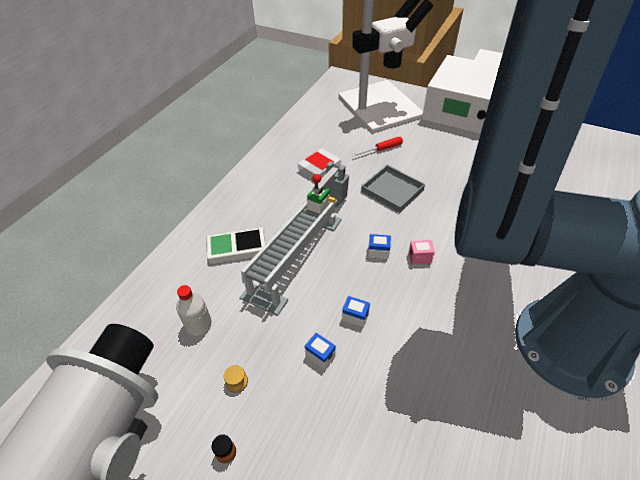

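Top: the lane runs from (258,225), its high end, to the stop at about (380,226). The waiting cases, with blue lids, are at (244,289), (286,300) and (357,292). Look-alikes: the pink case at (367,327), the green gauge screen at (299,167), and for the red ball at (370,220), the red card (437,193), the bottle cap (221,185) and the screwdriver (502,247). The robot arm could be hiding more cases. Next I measure and take a close crop.

```bash
python3 - <<'E'
from h import *
t,mt=load('top0');s,ms=load('side0')
a=cv2.resize(t[200:255,245:425],None,fx=4.4,fy=4.4,interpolation=cv2.INTER_CUBIC)
b=cv2.resize(s[155:315,230:360],None,fx=3,fy=3,interpolation=cv2.INTER_CUBIC)
c=cv2.resize(t[235:345,225:475],None,fx=3.0,fy=3.0,interpolation=cv2.INTER_CUBIC)
cv2.imwrite('pics/c1.png',np.vstack([np.hstack([a,np.zeros((a.shape[0],800-a.shape[1],3),np.uint8)]),np.hstack([c,np.zeros((c.shape[0],50,3),np.uint8)])]))
cv2.imwrite('pics/c2.png',b)
print(a.shape)
for u,v in(((244,289.3),(319.7,346.8)),((286,300),(355.5,307.5)),((357.4,291.6),(379.4,242.1))):
    print(tri(mt,u,ms,v),onz(mt,[u],.045))
E
```

```text
(242, 792, 3)
(array([0.45359569, 0.24890908, 0.03448222]), np.float64(0.00041762627338883305)) [[0.45379108 0.24710075 0.045     ]]
(array([0.42546652, 0.13460523, 0.0341948 ]), np.float64(0.0008225110566321529)) [[0.42533634 0.13355377 0.045     ]]
(array([ 0.447814  , -0.05932802,  0.03167731]), np.float64(0.0002570234893601266)) [[ 0.4480026  -0.05828599  0.045     ]]
```

View pics/c1.png

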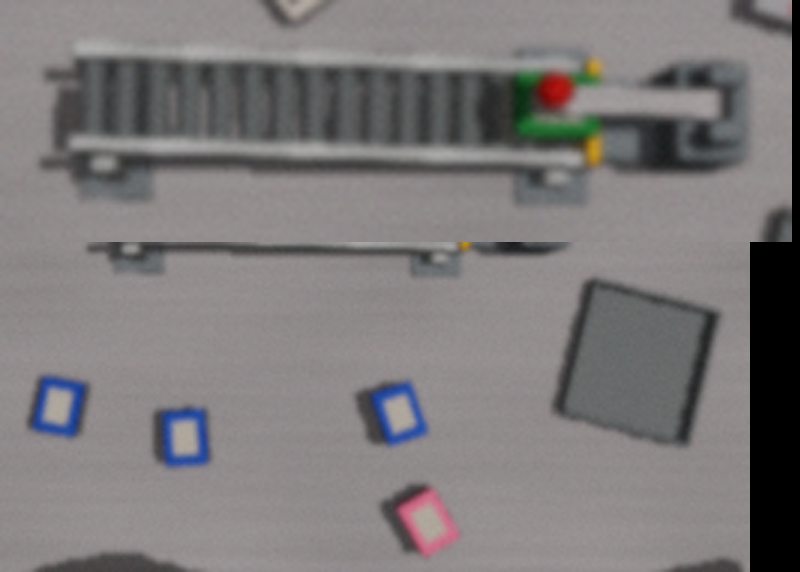

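View pics/c2.png

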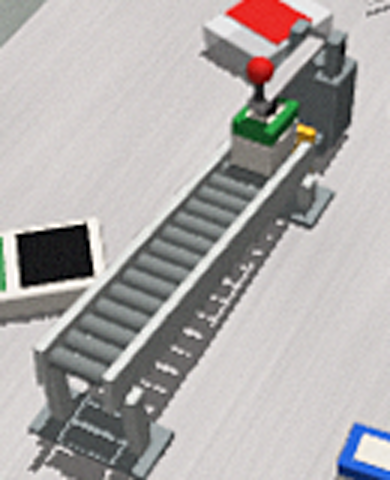

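The crops confirm that the red ball (crop 555,90 → 371,220) sits on the bar above the green-lidded case at the stop. There are three blue cases with their long sides roughly along world x, and the pink one is a separate decoy. Next: the lane frame and the motion targets.

```bash
cat >> h.py <<'E'
def cur():
    o=ctrl.get_obs(); q=o['eef_rot']; return np.array(o['eef_pos']),R.from_quat([q[1],q[2],q[3],q[0]]),o
def toolR(ydir,zdir):
    z=np.array(zdir,float);z/=np.linalg.norm(z);y=np.array(ydir,float);y-=z*(y@z);y/=np.linalg.norm(y)
    return R.from_matrix(np.c_[np.cross(y,z),y,z])
def best(ydir,zdir,Rc):
    c=[toolR(ydir,zdir),toolR(-np.array(ydir),zdir)]
    return min(c,key=lambda r:(Rc.inv()*r).magnitude())
def plan(P,Rt,p=None,Rc=None,n='',pick=True):
    """prints shift in current tool axes (do before turn) and turn, in full-scale units"""
    if p is None: p,Rc,_=cur()
    sh=Rc.inv().apply(P-p)/.3; tu=(Rc.inv()*Rt).as_rotvec()/np.pi
    sa=Rt.inv().apply(P-p)/.3
    print(n,'shift',sh.round(3),'turn',tu.round(4),'| shift after turn',sa.round(3)); return P,Rt
E
python3 - <<'E'
from h import *
t,mt=load('top0');s,ms=load('side0')
f=lambda u,v:(245+u/4.4-.4,200+v/4.4-.4)
g=lambda u,v:(230+u/3-.33,155+v/3-.33)
zl,zh=.055+.008,.055+.008+.31*np.sin(.14)
A=onz(mt,[f(590,64),f(590,158)],zl); B=onz(mt,[f(76,49),f(69,143)],zh)
print('low far/near',A,'high far/near',B)
print('widths',np.linalg.norm(A[0]-A[1]),np.linalg.norm(B[0]-B[1]),'len',np.linalg.norm(B.mean(0)-A.mean(0)))
print('ball',tri(mt,f(555,90),ms,g(260,70)))
# side check of high-end corners: tops of guides
print('side low-near guide end', tri(mt,f(69,143),ms,g(108,378)),tri(mt,f(76,49),ms,g(42,350)))
h=blobs(t,'green')
print('green lid', [ (np.round(cv2.minAreaRect(c)[0],1)) for c in h])
for c in blobs(t,'blue',100):
    r=cv2.boxPoints(cv2.minAreaRect(c)); w=onz(mt,r,.045)[:,:2]; e=[w[1]-w[0],w[2]-w[1]]; L=[np.linalg.norm(x) for x in e]; k=int(L[1]>L[0]); d=e[k]; 
    print('case',w.mean(0).round(4),np.round(L,3),'long axis deg',np.degrees(np.arctan2(d[1],d[0])).round(1))
fl=onz(mt,[(225+u/3,235+v/3) for u,v in((590,281),(717,313),(686,442),(556,412))],.022)
print('tray',fl,fl.mean(0))
m=ctrl.camera_model('wrist');p,Rc,_=cur();T=np.array(m['cam_to_world'])
print('cam in tool',Rc.inv().apply(T[:3,3]-p),(Rc.inv()*R.from_matrix(T[:3,:3])).as_matrix().round(3).tolist(),m['camera_matrix'][0][0])
E
```

```text
low far/near [[ 0.65556682 -0.11567447  0.063     ]
 [ 0.5976477  -0.11498745  0.063     ]] high far/near [[0.65723467 0.19313362 0.10625837]
 [0.60123525 0.19646897 0.10625837]]
widths 0.05792319171992047 0.056098660724793546 len 0.31314566102426183
ball (array([ 0.62637319, -0.08529792,  0.14590485]), np.float64(0.00020165568969783958))
side low-near guide end (array([0.6010167 , 0.19659544, 0.1032834 ]), np.float64(0.0013299513448137858)) (array([0.65739344, 0.19355831, 0.09888475]), np.float64(0.0025641083508533753))
green lid [array([371.5, 224. ]), array([299. , 167.5])]
case [0.4254 0.1336] [0.038 0.048] long axis deg -179.6
case [ 0.4482 -0.0581] [0.04  0.051] long axis deg -161.9
case [0.4538 0.247 ] [0.05  0.041] long axis deg -10.3
case [0.6581 0.9018] [0.057 0.214] long axis deg -176.0
tray [[ 0.34775106 -0.23394425  0.022     ]
 [ 0.31919271 -0.34820079  0.022     ]
 [ 0.20516729 -0.31724512  0.022     ]
 [ 0.23148817 -0.20116833  0.022     ]] [ 0.27589981 -0.27513962  0.022     ]
cam in tool [ 0.08285865 -0.00124665 -0.13267663] [[0.0, 0.947, 0.321], [1.0, -0.0, 0.0], [0.0, 0.321, -0.947]] 405.1172587604995
```

```bash
cat >> h.py <<'E'
class Lane: pass
def lane(o=(0.6268,-0.1150),e=(0.6292,0.1948)):
    o=np.array(o);h=np.array(e)-o;h/=np.linalg.norm(h);s,c=np.sin(.14),np.cos(.14)
    L=Lane();L.o=np.r_[o,.055];L.x=np.r_[h*c,s];L.z=np.r_[-h*s,c];L.y=np.cross(L.z,L.x)
    L.p=lambda x,y,z:L.o+x*L.x+y*L.y+z*L.z
    return L
E
python3 - <<'E'
from h import *
t,mt=load('top0')
fl=onz(mt,[(225+u/3,235+(v-242)/3) for u,v in((590,281),(717,313),(686,442),(556,412))],.022)
print('tray',fl.round(3).tolist(),fl.mean(0))
L=lane();p,Rc,_=cur()
Rt=best(L.y,[0,0,-1],Rc)
print(L.p(.039,0,.092))
plan(np.array([.627,-.075,.30]),Rt)
E
```

```text
tray [[0.568, -0.238, 0.022], [0.538, -0.355, 0.022], [0.421, -0.323, 0.022], [0.448, -0.205, 0.022]] [ 0.49368353 -0.28019424  0.022     ]
[ 0.62699971 -0.08922032  0.15154205]
 shift [ 1.8   -0.824 -0.193] turn [-0.0004 -0.0004 -0.362 ] | shift after turn [ 1.504  1.287 -0.195]
```

```bash
python3 -m handwheel '[[0,0,0,0.1125,-0.0515,-0.012,1],[0,0,0,0.1125,-0.0515,-0.012,1],[0,0,0,0.1125,-0.0515,-0.012,1],[0,0,0,0.1125,-0.0515,-0.012,1],[0,0,0,0.1125,-0.0515,-0.012,1],[0,0,0,0.1125,-0.0515,-0.012,1],[0,0,0,0.1125,-0.0515,-0.012,1],[0,0,0,0.1125,-0.0515,-0.012,1]]'
python3 -m handwheel '[[0,0,0,0.1125,-0.0515,-0.012,1],[0,0,0,0.1125,-0.0515,-0.012,1],[0,0,0,0.1125,-0.0515,-0.012,1],[0,0,0,0.1125,-0.0515,-0.012,1],[0,0,0,0.1125,-0.0515,-0.012,1],[0,0,0,0.1125,-0.0515,-0.012,1],[0,0,0,0.1125,-0.0515,-0.012,1],[0,0,0,0.1125,-0.0515,-0.012,1]]'
python3 -m handwheel '[[0,0,-0.045,0,0,0,1],[0,0,-0.045,0,0,0,1],[0,0,-0.045,0,0,0,1],[0,0,-0.045,0,0,0,1],[0,0,-0.045,0,0,0,1],[0,0,-0.045,0,0,0,1],[0,0,-0.045,0,0,0,1],[0,0,-0.045,0,0,0,1]]'
python3 - <<'E'
from h import *
p,Rc,o=cur();L=lane()
plan(np.array([.627,-.075,.30]),best(L.y,[0,0,-1],Rc)); print(o['q'].round(2),o['time_s'])
im,m=snap('wrist','w1')
for k in('red','green','yellow','blue'):
    for c in blobs(im,k): print(k,cv2.minEnclosingCircle(c),cv2.minAreaRect(c))
snap('top','top1')
E
```

```text
time_s: 0.9
eef_pos: [0.433, -0.2981, 0.2709]
eef_rot: [-0.0, 0.977, 0.211, -0.0]
wrist_force: [0.3, -0.3, 0.0]
opening: 1.004
grasp_force: 0.0
time_s: 1.7
eef_pos: [0.6278, -0.0741, 0.2995]
eef_rot: [-0.0, 0.977, 0.211, -0.0]
wrist_force: [0.3, -0.1, -0.4]
opening: 1.002
grasp_force: 0.0
time_s: 2.5
eef_pos: [0.6269, -0.0754, 0.2992]
eef_rot: [-0.001, 0.71, 0.704, -0.0]
wrist_force: [-0.2, 0.2, 0.2]
opening: 1.002
grasp_force: 0.0
 shift [ 0.001  0.    -0.003] turn [-0.0004 -0.0001 -0.0002] | shift after turn [ 0.001  0.    -0.003]
[-0.31  0.27  1.39  0.    1.49 -0.3 ] 2.5
red ((399.5, 354.5), 33.20401382446289) ((400.20587158203125, 354.6764831542969), (58.45108413696289, 36.1378059387207), 14.03624439239502)
red ((316.4514465332031, 228.72329711914062), 14.150781631469727) ((316.5, 228.5), (27.0, 27.0), 90.0)
green ((317.0, 216.0), 34.409400939941406) ((316.5, 216.0), (56.0, 45.0), 90.0)
green ((500.5, 3.0172414779663086), 27.66512680053711) ((500.5, 14.5), (29.0, 55.0), 90.0)
yellow ((344.0, 233.61111450195312), 6.891003131866455) ((344.0, 233.0), (10.0, 12.0), 90.0)
yellow ((289.5, 233.5), 7.106435298919678) ((289.5, 233.0), (10.0, 11.0), 90.0)
blue ((136.0, 172.5), 29.719621658325195) ((136.06800842285156, 173.14447021484375), (39.91847229003906, 49.92470169067383), 64.79888153076172)
```

View pics/w1.png

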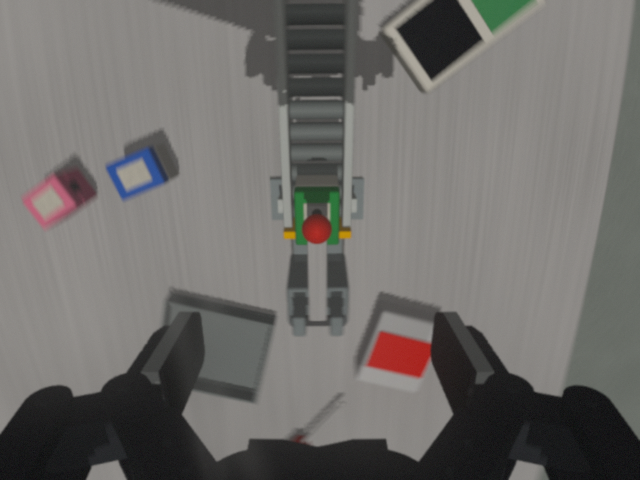

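View pics/top1.png

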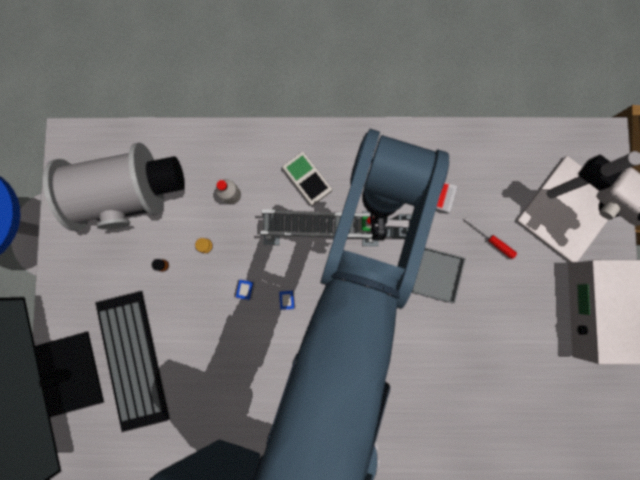

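Wrist: the red ball is at (316,229), the green case is under it, and the stop's yellow ends are at (289,233) and (344,233). The top view shows no extra cases in the newly uncovered area. Next I refine the ball position and plan the pinch.

```bash
python3 - <<'E'
from h import *
t,mt=load('top0');s,ms=load('side0');w,mw=load('w1')
bs=[c for c in blobs(s,'red') if abs(cv2.minEnclosingCircle(c)[0][0]-317)<5]
print([cv2.minEnclosingCircle(c) for c in bs])
# separate ball from card in side by cropping
sub=np.zeros_like(s);sub[168:188,308:326]=s[168:188,308:326]
for c in blobs(sub,'red',20): us=cv2.minEnclosingCircle(c)[0];print('side',us)
sub=np.zeros_like(t);sub[210:230,360:382]=t[210:230,360:382]
for c in blobs(sub,'red',10): ut=cv2.minEnclosingCircle(c)[0];print('top',ut)
uw=(316.5,228.6)
print('ball', tri(mw,uw,mt,ut),tri(mw,uw,ms,us))
y=onz(mw,[(289.5,233),(344,233)],.055+.016); print('stop ends',y.round(4).tolist())
# guide lines in wrist
g=onz(mw,[(283.5,110),(351.5,110)],.055+.008+.11*.14);print(g.round(4).tolist(),g.mean(0))
L=lane()
for x in(0,.1,.2,.3): print(x,proj(mw,[L.p(x,-.024,.008),L.p(x,.024,.008)]).round(1).tolist())
E
```

```text
[((317.5, 159.5), 10.606701850891113)]
side (316.0, 178.0)
top (370.5, 220.0)
ball (array([ 0.62615668, -0.08434297,  0.14648527]), np.float64(0.0008747561115341353)) (array([ 0.6259928 , -0.08358918,  0.14746517]), np.float64(0.0004533617467949453))
stop ends [[0.6, -0.1127, 0.071], [0.6512, -0.1131, 0.071]]
[[0.5986, -0.001, 0.0784], [0.6558, -0.0014, 0.0784]] [ 0.62715676 -0.00122251  0.0784    ]
0 [[343.0, 233.5], [293.1, 233.5]]
0.1 [[346.2, 129.1], [290.1, 129.1]]
0.2 [[349.7, -1.1], [286.7, -1.1]]
0.3 [[353.0, -154.7], [283.5, -154.7]]
```

```bash
sed -i 's/def lane(.*/def lane(o=(0.6260,-0.1110),e=(0.6280,0.1990)):/' h.py
python3 - <<'E'
from h import *
L=lane();H=L.p(-.07,0,.06);B=np.array([.6260,-.0843,.1470]);r=np.hypot(*(B-H)[1:])
a0=np.arctan2((B-H)[2],(B-H)[1]);print('r',r,'a0',a0,'expected',.2856+.14, H)
p,Rc,o=cur()
plan(B-[0,0,.009],best(L.y,[0,0,-1],Rc))
a0=.2856+.14-.0
an=a0+np.linspace(0,1.73,25);P=H+.1136*np.c_[np.zeros(25),np.cos(an),np.sin(an)]
print('expected start',P[0]); d=np.diff(P,axis=0)/.3
print(np.c_[d[:,1],-d[:,2]].round(3).tolist())
E
```

```text
r 0.11265170533386841 a0 0.3854567335359674 expected 0.42560000000000003 [ 0.6254988  -0.18868609  0.10464494]
 shift [-0.03  -0.002  0.538] turn [-0.0003 -0.0001 -0.002 ] | shift after turn [-0.03  -0.003  0.538]
expected start [ 0.6254988  -0.08522021  0.15154667]
[[-0.012, -0.024], [-0.014, -0.023], [-0.016, -0.022], [-0.017, -0.021], [-0.019, -0.02], [-0.02, -0.019], [-0.021, -0.017], [-0.022, -0.016], [-0.024, -0.014], [-0.024, -0.012], [-0.025, -0.01], [-0.026, -0.008], [-0.026, -0.007], [-0.027, -0.005], [-0.027, -0.003], [-0.027, -0.001], [-0.027, 0.001], [-0.027, 0.003], [-0.027, 0.005], [-0.026, 0.007], [-0.026, 0.009], [-0.025, 0.011], [-0.024, 0.013], [-0.023, 0.014]]
```

Descend, close on the ball and check.

```bash
python3 -m handwheel '[[0,0,0,-0.01,0,0.09,1],[0,0,0,-0.01,0,0.09,1],[0,0,0,-0.01,0,0.09,1],[0,0,0,0,0,0.09,1],[0,0,0,0,-0.002,0.09,1],[0,0,0,0,0,0.06,1],[0,0,0,0,0,0.028,1],[0,0,0,0,0,0,1]]'
python3 -m handwheel '[[0,0,0,0,0,0,0],[0,0,0,0,0,0,0],[0,0,0,0,0,0,0],[0,0,0,0,0,0,0],[0,0,0,0,0,0,0],[0,0,0,0,0,0,0],[0,0,0,0,0,0,0],[0,0,0,0,0,0,0]]'
```

```text
time_s: 3.4
eef_pos: [0.6256, -0.0842, 0.137]
eef_rot: [-0.001, 0.713, 0.701, -0.001]
wrist_force: [0.0, 0.3, -0.6]
opening: 1.0
grasp_force: 0.0
time_s: 4.2
eef_pos: [0.626, -0.0845, 0.1394]
eef_rot: [-0.0, 0.712, 0.702, -0.0]
wrist_force: [-4.0, 0.7, 5.5]
opening: 0.221
grasp_force: 58.3
```

```bash
python3 -m handwheel '[[0,0,0,-0.012,0,-0.024,0],[0,0,0,-0.014,0,-0.023,0],[0,0,0,-0.016,0,-0.022,0],[0,0,0,-0.017,0,-0.021,0],[0,0,0,-0.019,0,-0.020,0],[0,0,0,-0.020,0,-0.019,0],[0,0,0,-0.021,0,-0.017,0],[0,0,0,-0.022,0,-0.016,0]]'
python3 - <<'E'
from h import *
im,m=snap('wrist','w2')
for c in blobs(im,'red'): print(cv2.minEnclosingCircle(c))
E
```

```text
time_s: 5.0
eef_pos: [0.6254, -0.1278, 0.1868]
eef_rot: [-0.0, 0.712, 0.702, -0.0]
wrist_force: [-2.0, -2.2, -7.7]
opening: 0.222
grasp_force: 58.7
((413.5, 358.5), 15.572511672973633)
((316.9466552734375, 330.2420959472656), 31.82322883605957)
```

View pics/w2.png

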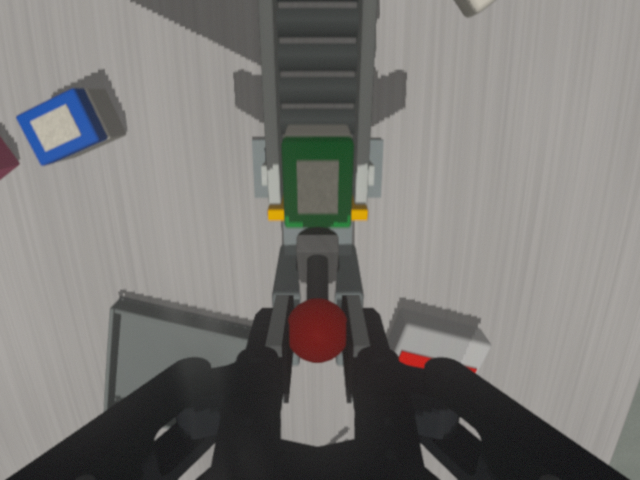

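The ball at (317,330) is held and the arm is rising clear of the green case. Continuing the arc.

```bash
python3 -m handwheel '[[0,0,0,-0.024,0,-0.014,0],[0,0,0,-0.024,0,-0.012,0],[0,0,0,-0.025,0,-0.010,0],[0,0,0,-0.026,0,-0.008,0],[0,0,0,-0.026,0,-0.007,0],[0,0,0,-0.027,0,-0.005,0],[0,0,0,-0.027,0,-0.003,0],[0,0,0,-0.027,0,-0.001,0]]'
python3 -m handwheel '[[0,0,0,-0.027,0,0.001,0],[0,0,0,-0.027,0,0.003,0],[0,0,0,-0.027,0,0.005,0],[0,0,0,-0.026,0,0.007,0],[0,0,0,-0.026,0,0.009,0],[0,0,0,-0.025,0,0.011,0],[0,0,0,-0.024,0,0.013,0],[0,0,0,0,0,0,0]]'
```

```text
time_s: 5.85
eef_pos: [0.6255, -0.1893, 0.206]
eef_rot: [0.001, 0.712, 0.702, 0.0]
wrist_force: [0.1, -0.6, -0.2]
opening: -0.001
grasp_force: 0.0
time_s: 6.65
eef_pos: [0.6237, -0.2441, 0.1894]
eef_rot: [-0.001, 0.712, 0.702, -0.0]
wrist_force: [-0.1, 0.4, -0.7]
opening: -0.003
grasp_force: 0.0
```

```bash
python3 - <<'E'
from h import *
im,m=snap('wrist','w3'); im2,_=snap('side','s3')
cv2.imwrite('pics/m3.png',np.hstack([cv2.resize(im,(440,330)),cv2.resize(im2[130:240,260:380],(360,330),interpolation=cv2.INTER_CUBIC)]))
E
```

```text
(no output)
```

View pics/m3.png

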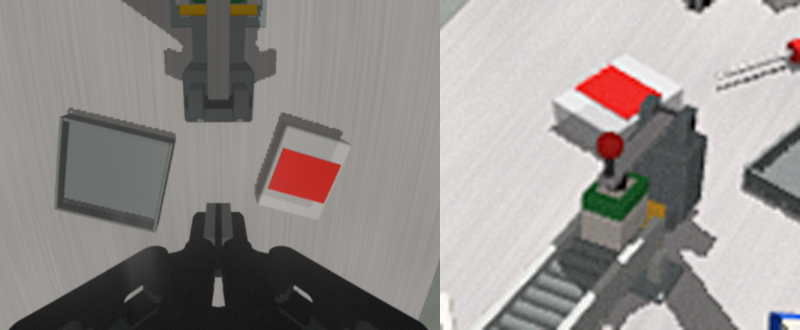

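The arm slipped out and is back down, with the case still in place. I'll compute where the ball sat in the jaws from w2.

```bash
python3 - <<'E'
from h import *
im,m=load('w2'); p=np.array([.6254,-.1278,.1868]);Rc=R.from_quat([.712,.702,0,0])
c=min(blobs(im,'red'),key=lambda c:abs(cv2.minEnclosingCircle(c)[0][0]-317)); (u,v),r=cv2.minEnclosingCircle(c); print(cv2.boundingRect(c))
o,d=ray(m,[(u,v)]);d=d[0]
Rt=Rc.inv(); ot=Rt.apply(o-p);dt=Rt.apply(d)
for x in(-.012,-.008,-.004,0,.004,.008): print(x,(ot+dt*(x-ot[0])/dt[0]).round(4))
print('bysize',(ot+dt*(405*.011/29.5)).round(4))
s,ms=load('s3');t,mt=load('top0')
sub=np.zeros_like(s);sub[168:190,305:326]=s[168:190,305:326]
print([cv2.minEnclosingCircle(c) for c in blobs(sub,'red',20)])
L=lane();plan(np.array([.626,-.1,.23]),best(L.y,[0,0,-1],cur()[1]))
E
```

```text
(289, 299, 57, 63)
-0.012 [-0.012  -0.0005  0.0197]
-0.008 [-0.008  -0.0005  0.0134]
-0.004 [-0.004  -0.0005  0.007 ]
0 [ 0.     -0.0005  0.0006]
0.004 [ 0.004  -0.0004 -0.0057]
0.008 [ 0.008  -0.0004 -0.0121]
bysize [ 0.0012 -0.0004 -0.0013]
[((316.1428527832031, 178.0), 4.344934463500977)]
 shift [ 0.477 -0.001 -0.133] turn [-0.0001 -0.0002 -0.0025] | shift after turn [ 0.477  0.003 -0.133]
```

Ball centre sat near the fingertips, about at the TCP, so I re-grip 7 mm lower.

```bash
python3 -m handwheel '[[0,0,0,0,0,-0.07,0.3],[0,0,0,0.08,0,-0.063,0.6],[0,0,0,0.08,0,0,1],[0,0,0,0.08,0,0,1],[0,0,0,0.08,0,0,1],[0,0,0,0.08,0.003,0,1],[0,0,0,0.077,0,0,1],[0,0,0,0.052,0,0,1]]'
python3 -m handwheel '[[0,0,0,0,0,0,1],[0,0,0,0,0,0.09,1],[0,0,0,0,0,0.09,1],[0,0,0,0,0,0.09,1],[0,0,0,0,0,0.06,1],[0,0,0,0,0,0,1],[0,0,0,0,0,0,1],[0,0,0,0,0,0,1]]'
python3 - <<'E'
from h import *
L=lane();plan(np.array([.626,-.0845,.131]),best(L.y,[0,0,-1],cur()[1]))
E
```

```text
time_s: 7.55
eef_pos: [0.6274, -0.0825, 0.2307]
eef_rot: [0.0, 0.712, 0.703, 0.0]
wrist_force: [-0.6, 0.2, 0.4]
opening: 0.997
grasp_force: 0.0
time_s: 8.35
eef_pos: [0.6285, -0.0853, 0.133]
eef_rot: [0.001, 0.712, 0.702, 0.001]
wrist_force: [0.5, -0.9, 0.1]
opening: 0.998
grasp_force: 0.0
 shift [ 0.003 -0.008  0.007] turn [ 0.0008  0.0003 -0.0025] | shift after turn [ 0.003 -0.008  0.007]
```

```bash
python3 -m handwheel '[[0,0,0,0.002,-0.006,0.007,1],[0,0,0,0,0,0,0],[0,0,0,0,0,0,0],[0,0,0,0,0,0,0],[0,0,0,0,0,0,0],[0,0,0,0,0,0,0],[0,0,0,0,0,0,0],[0,0,0,0,0,0,0]]'
python3 - <<'E'
from h import *
im,m=snap('wrist','w4');p,Rc,o=cur();print(p,o['wrist_force'].round(1))
c=min(blobs(im,'red'),key=lambda c:abs(cv2.minEnclosingCircle(c)[0][0]-317)); (u,v),r=cv2.minEnclosingCircle(c); print(u,v,cv2.boundingRect(c))
oo,d=ray(m,[(u,v)]);ot=Rc.inv().apply(oo-p);dt=Rc.inv().apply(d[0])
for x in(-.004,0,.004): print((ot+dt*(x-ot[0])/dt[0]).round(4))
E
```

```text
time_s: 9.15
eef_pos: [0.626, -0.0839, 0.1295]
eef_rot: [0.0, 0.712, 0.702, 0.0]
wrist_force: [1.4, 0.4, 1.2]
opening: 0.229
grasp_force: 58.4
[ 0.62593914 -0.08385807  0.12948592] [1.3 0.8 1.2]
317.3558044433594 365.574951171875 (286, 332, 63, 68)
[-0.004  -0.0003 -0.0156]
[ 0.     -0.0003 -0.0209]
[ 0.004  -0.0003 -0.0262]
```

```bash
python3 -m handwheel '[[0,0,0,-0.011,0,-0.024,0],[0,0,0,-0.013,0,-0.023,0],[0,0,0,-0.015,0,-0.022,0],[0,0,0,-0.016,0,-0.021,0],[0,0,0,-0.018,0,-0.020,0],[0,0,0,-0.020,0,-0.019,0],[0,0,0,-0.021,0,-0.017,0],[0,0,0,-0.022,0,-0.016,0]]'
python3 - <<'E'
from h import *
im,m=snap('wrist','w5');p,Rc,o=cur();print(p,o['wrist_force'].round(1))
c=min(blobs(im,'red'),key=lambda c:abs(cv2.minEnclosingCircle(c)[0][0]-317)); (u,v),r=cv2.minEnclosingCircle(c); print(u,v,cv2.boundingRect(c))
oo,d=ray(m,[(u,v)]);ot=Rc.inv().apply(oo-p);dt=Rc.inv().apply(d[0])
for x in(-.004,0,.004): print((ot+dt*(x-ot[0])/dt[0]).round(4))
E
python3 -m handwheel '[[0,0,0,-0.024,0,-0.014,0],[0,0,0,-0.024,0,-0.012,0],[0,0,0,-0.025,0,-0.010,0],[0,0,0,-0.026,0,-0.008,0],[0,0,0,0,0,0,0],[0,0,0,0,0,0,0],[0,0,0,0,0,0,0],[0,0,0,0,0,0,0]]'
```

```text
time_s: 10.0
eef_pos: [0.6253, -0.1247, 0.1783]
eef_rot: [0.0, 0.712, 0.702, 0.0]
wrist_force: [5.7, 1.1, -3.6]
opening: 0.227
grasp_force: 58.8
[ 0.62530748 -0.1262177   0.17901072] [2.1 1.6 2.3]
317.5 369.7926940917969 (286, 336, 63, 68)
[-0.004  -0.0003 -0.0153]
[ 0.     -0.0003 -0.0205]
[ 0.004  -0.0003 -0.0257]
time_s: 10.85
eef_pos: [0.6249, -0.1542, 0.1918]
eef_rot: [0.0, 0.712, 0.702, 0.0]
wrist_force: [2.0, 2.7, 5.4]
opening: 0.224
grasp_force: 59.1
```

Holding well; finishing the arc with a slight overshoot to the stop.

```bash
python3 -m handwheel '[[0,0,0,-0.026,0,-0.006,0],[0,0,0,-0.027,0,-0.004,0],[0,0,0,-0.027,0,-0.002,0],[0,0,0,-0.027,0,0,0],[0,0,0,-0.027,0,0.001,0],[0,0,0,-0.027,0,0.003,0],[0,0,0,-0.027,0,0.005,0],[0,0,0,0,0,0,0]]'
python3 -m handwheel '[[0,0,0,-0.026,0,0.007,0],[0,0,0,-0.026,0,0.009,0],[0,0,0,-0.025,0,0.011,0],[0,0,0,-0.024,0,0.012,0],[0,0,0,-0.012,0,0.008,0],[0,0,0,0,0,0,0],[0,0,0,0,0,0,0],[0,0,0,0,0,0,0]]'
```

```text
time_s: 11.65
eef_pos: [0.6239, -0.212, 0.1902]
eef_rot: [-0.0, 0.713, 0.702, 0.0]
wrist_force: [9.1, 1.6, -2.9]
opening: 0.216
grasp_force: 58.8
time_s: 12.45
eef_pos: [0.6234, -0.2437, 0.1749]
eef_rot: [-0.001, 0.712, 0.702, 0.001]
wrist_force: [11.3, 4.8, -7.9]
opening: 0.198
grasp_force: 62.7
```

```bash
python3 -m handwheel '[[0,0,0,0,0,0,0.5],[0,0,0,0,0,0,0.8],[0,0,0,0,0,0,0.8],[0,0,0,0,0,0,0.8],[0,0,0,0,0,-0.08,0.8],[0,0,0,0,0,-0.1,0.8],[0,0,0,0.1,0,-0.1,0.8],[0,0,0,0.1,0,0,0.8]]'
python3 -m handwheel '[[0,0,0,0.1,0,0,0.8],[0,0,0,0.1,0,0,0.8],[0,0,0,0.1,0,0,0.8],[0,0,0,0.1,0,0,0.8],[0,0,0,0,0,0,0.8],[0,0,0,0,0,0,0.8],[0,0,0,0,0,0,0.8],[0,0,0,0,0,0,0.8]]'
python3 - <<'E'
from h import *
im,m=snap('wrist','w6');im2,_=snap('side','s6');p,Rc,o=cur();print(p)
for k in('red','green','yellow'):
    for c in blobs(im,k): print(k,cv2.boundingRect(c),cv2.minAreaRect(c))
cv2.imwrite('pics/m6.png',np.hstack([cv2.resize(im,(440,330)),cv2.resize(im2[120:230,270:390],(360,330),interpolation=cv2.INTER_CUBIC)]))
E
```

```text
time_s: 13.25
eef_pos: [0.6261, -0.1862, 0.2677]
eef_rot: [0.004, 0.713, 0.701, 0.001]
wrist_force: [0.4, 1.1, 0.8]
opening: 0.798
grasp_force: 0.0
time_s: 14.05
eef_pos: [0.6258, -0.0659, 0.2618]
eef_rot: [0.0, 0.713, 0.702, -0.0]
wrist_force: [-0.5, 0.3, -0.4]
opening: 0.8
grasp_force: 0.0
[ 0.62581706 -0.06572272  0.26171257]
red (370, 358, 54, 47) ((400.3293151855469, 380.7467041015625), (54.56421661376953, 38.46512985229492), 12.87500286102295)
green (293, 210, 51, 63) ((318.0, 241.0), (62.0, 50.0), 90.0)
green (488, 0, 69, 38) ((522.0, 18.5), (37.0, 68.0), 90.0)
yellow (342, 251, 13, 12) ((348.0, 256.5), (11.0, 12.0), 90.0)
yellow (281, 251, 14, 12) ((287.5, 256.5), (11.0, 13.0), 90.0)
```

View pics/m6.png

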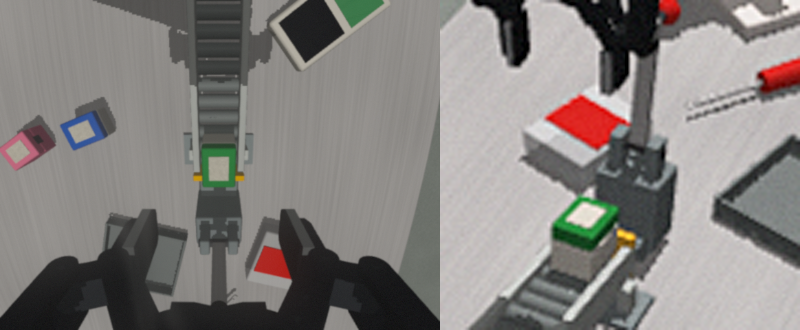

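The arm stands fully up and the green case at wrist (318,241) is free. Next I plan the case grasp.

```bash
cat >> h.py <<'E'
def label(im,uv,rad):
    """centroid of pale label inside lid near uv"""
    h=cv2.cvtColor(im,cv2.COLOR_BGR2HSV);mk=np.zeros(im.shape[:2],np.uint8)
    cv2.circle(mk,tuple(int(round(a)) for a in uv),int(rad),255,-1)
    q=cv2.inRange(h,(0,0,110),(180,80,255))&mk
    n,l,st,ce=cv2.connectedComponentsWithStats(q)
    i=min(range(1,n),key=lambda i:np.linalg.norm(ce[i]-uv)-0.05*st[i,4]); return ce[i],st[i,4]
E
python3 - <<'E'
from h import *
w,mw=load('w6');s,ms=load('s6')
a=label(w,(318,242),19);b=label(s,(318.3,192.3),5);print(a,b)
P=tri(mw,a[0],ms,b[0]);print(P)
L=lane();print('pred lid',L.p(.025,0,.045))
p,Rc,o=cur();Rt=best(L.y,-L.z,Rc)
y=onz(mw,[(287.5,256.5),(348,256.5)],.068);print('stop',y.round(4).tolist())
C=P[0]-L.z*.045; print('case base',C,'deck coords',(C-L.o)@np.c_[L.x,L.y,L.z])
plan(C+L.z*.085,Rt,n='above');print('turn vec')
E
```

```text
(array([317.71901709, 243.1784188 ]), np.int32(936)) (array([318.07692308, 191.33846154]), np.int32(65))
(array([ 0.62528916, -0.08947872,  0.10050411]), np.float64(0.000571094072013295))
pred lid [ 0.6261192  -0.09252442  0.1030483 ]
stop [[0.599, -0.113, 0.068], [0.6515, -0.1138, 0.068]]
case base [ 0.62532967 -0.08319941  0.05594439] deck coords [ 0.02765552  0.00084967 -0.00294354]
above shift [-0.098 -0.     0.405] turn [ 0.0002  0.0446 -0.0028] | shift after turn [-0.153 -0.001  0.388]
turn vec
```

```bash
python3 -m handwheel '[[0,0.022,0,0,0,0,0.8],[0,0.0226,-0.002,0,0,0,0.8],[0,0,0,-0.05,0,0.07,0.8],[0,0,0,-0.053,0,0.08,0.8],[0,0,0,-0.05,0,0.08,0.8],[0,0,0,0,0,0.08,0.8],[0,0,0,0,0,0.078,0.8],[0,0,0,0,0,0,0.8]]'
python3 -m handwheel '[[0,0,0,0,0,0.05,0.8],[0,0,0,0,0,0.05,0.8],[0,0,0,0,0,0.05,0.8],[0,0,0,0,0,0.043,0.8],[0,0,0,0,0,0,0.8],[0,0,0,0,0,0,0.8],[0,0,0,0,0,0,0.8],[0,0,0,0,0,0,0.8]]'
python3 - <<'E'
from h import *
L=lane();p,Rc,o=cur();print((p-L.o)@np.c_[L.x,L.y,L.z],Rc.inv().apply(-L.z).round(3))
E
python3 -m handwheel '[[0,0,0,0,0,0,0.2],[0,0,0,0,0,0,0],[0,0,0,0,0,0,0],[0,0,0,0,0,0,0],[0,0,0,0,0,0,0],[0,0,0,0,0,0,0],[0,0,0,0,0,0,0],[0,0,0,0,0,0,0]]'
```

```text
time_s: 14.95
eef_pos: [0.6232, -0.0934, 0.1361]
eef_rot: [-0.052, 0.708, 0.702, 0.049]
wrist_force: [-0.9, 0.0, -0.9]
opening: 0.796
grasp_force: 0.0
time_s: 15.75
eef_pos: [0.6264, -0.0861, 0.0837]
eef_rot: [-0.048, 0.708, 0.703, 0.05]
wrist_force: [0.0, -0.6, 1.0]
opening: 0.8
grasp_force: 0.0
[ 0.02867882 -0.00028808  0.02495739] [ 0.    -0.002  1.   ]
time_s: 16.55
eef_pos: [0.6262, -0.0859, 0.0834]
eef_rot: [-0.049, 0.708, 0.703, 0.05]
wrist_force: [-0.9, -0.7, 5.1]
opening: 0.431
grasp_force: 60.4
```

```bash
python3 -m handwheel '[[0,0,0,0,0,-0.04,0],[0,0,0,0,0,-0.08,0],[0,0,0,0,0,-0.09,0],[0,0,0,0,0,-0.09,0],[0,0,0,0,-0.1,0,0],[0,0,0,0,-0.12,0,0],[0,0,0,0,-0.12,0,0],[0,0,0,0,-0.1,0,0]]'
python3 - <<'E'
from h import *
p,Rc,o=cur();Rt=best([.965,-.264,0],[0,0,-1],Rc);print(p,o['opening'])
plan(np.array([.4937,-.2802,.09]),Rt)
E
```

```text
time_s: 17.35
eef_pos: [0.4916, -0.097, 0.1717]
eef_rot: [-0.05, 0.708, 0.703, 0.05]
wrist_force: [-0.9, 0.6, -0.3]
opening: 0.434
grasp_force: 60.5
[ 0.49158176 -0.0970098   0.1716867 ] 0.4335796571582986
 shift [-0.643  0.012  0.184] turn [-0.0059 -0.0444  0.0824] | shift after turn [-0.587  0.168  0.272]
```

```bash
python3 -m handwheel '[[-0.003,-0.022,0.041,0,0,0,0],[-0.003,-0.0224,0.0414,0,0,0,0],[0,0,0,-0.098,0.028,0.02,0],[0,0,0,-0.098,0.028,0.04,0],[0,0,0,-0.098,0.028,0.05,0],[0,0,0,-0.098,0.028,0.06,0],[0,0,0,-0.098,0.028,0.06,0],[0,0,0,-0.097,0.028,0.042,0]]'
python3 - <<'E'
from h import *
p,Rc,o=cur();Rt=best([.965,-.264,0],[0,0,-1],Rc);print(p,o['opening'])
plan(np.array([.4937,-.2802,.033]),Rt)
E
```

```text
time_s: 18.15
eef_pos: [0.4951, -0.2813, 0.0891]
eef_rot: [-0.0, 0.795, 0.607, 0.0]
wrist_force: [1.0, 0.1, -0.4]
opening: 0.435
grasp_force: 60.4
[ 0.49506884 -0.281283    0.08906792] 0.4352523803552312
 shift [ 0.002 -0.005  0.187] turn [-0.0001 -0.0003 -0.0001] | shift after turn [ 0.002 -0.005  0.187]
```

```bash
python3 -m handwheel '[[0,0,0,0,-0.004,0.06,0],[0,0,0,0,0,0.06,0],[0,0,0,0,0,0.05,0],[0,0,0,0,0,0.017,0],[0,0,0,0,0,0,0],[0,0,0,0,0,0.003,0],[0,0,0,0,0,0,0],[0,0,0,0,0,0,0]]'
```

```text
time_s: 18.95
eef_pos: [0.4953, -0.2805, 0.0341]
eef_rot: [0.001, 0.795, 0.607, 0.001]
wrist_force: [-0.2, 0.2, -0.4]
opening: 0.438
grasp_force: 60.5
```

```bash
python3 -m handwheel '[[0,0,0,0,0,0.005,0],[0,0,0,0,0,0,0],[0,0,0,0,0,0.004,0],[0,0,0,0,0,0,0],[0,0,0,0,0,0.004,0],[0,0,0,0,0,0,0],[0,0,0,0,0,0,0],[0,0,0,0,0,0,0]]'
```

```text
time_s: 19.75
eef_pos: [0.4948, -0.2802, 0.0294]
eef_rot: [0.0, 0.795, 0.607, 0.0]
wrist_force: [-0.3, 1.1, -1.8]
opening: 0.437
grasp_force: 60.5
```

```bash
python3 -m handwheel '[[0,0,0,0,0,0.004,0],[0,0,0,0,0,0,0],[0,0,0,0,0,0.004,0],[0,0,0,0,0,0,0],[0,0,0,0,0,0,0],[0,0,0,0,0,0,0],[0,0,0,0,0,0,0],[0,0,0,0,0,0,0]]'
```

```text
time_s: 20.55
eef_pos: [0.495, -0.2804, 0.0289]
eef_rot: [0.001, 0.795, 0.607, 0.0]
wrist_force: [-5.5, 4.3, 16.8]
opening: 0.435
grasp_force: 62.6
```

```bash
python3 -m handwheel '[[0,0,0,0,0,-0.004,0],[0,0,0,0,0,0,0.6],[0,0,0,0,0,0,0.68],[0,0,0,0,0,0,0.68],[0,0,0,0,0,-0.05,0.68],[0,0,0,0,0,-0.1,0.68],[0,0,0,0,0,-0.1,0.68],[0,0,0,0,0,-0.12,0.68]]'
python3 - <<'E'
from h import *
im,m=snap('wrist','w7');p,Rc,o=cur();print(p)
for c in blobs(im,'green'): print('green',cv2.minAreaRect(c))
# candidate case nearest tray: (.448,-.058) long axis 18 deg
d=np.radians(18.1);Rt=best([-np.sin(d),np.cos(d),0],[0,0,-1],Rc)
plan(np.array([.4482,-.0581,.19]),Rt)
plan(np.array([.56,-.12,.19]),Rt)
E
```

```text
time_s: 21.35
eef_pos: [0.4942, -0.2798, 0.1404]
eef_rot: [-0.0, 0.795, 0.607, 0.0]
wrist_force: [1.0, 0.1, -0.5]
opening: 0.68
grasp_force: 0.0
[ 0.49745357 -0.28234847  0.14767877]
green ((319.5, 247.0), (82.0, 65.0), 90.0)
 shift [ 0.677 -0.354 -0.147] turn [ 0.0035 -0.0004  0.3145] | shift after turn [ 0.076 -0.762 -0.141]
 shift [ 0.576  0.06  -0.143] turn [ 0.0035 -0.0004  0.3145] | shift after turn [ 0.366 -0.45  -0.141]
```

View pics/w7.png

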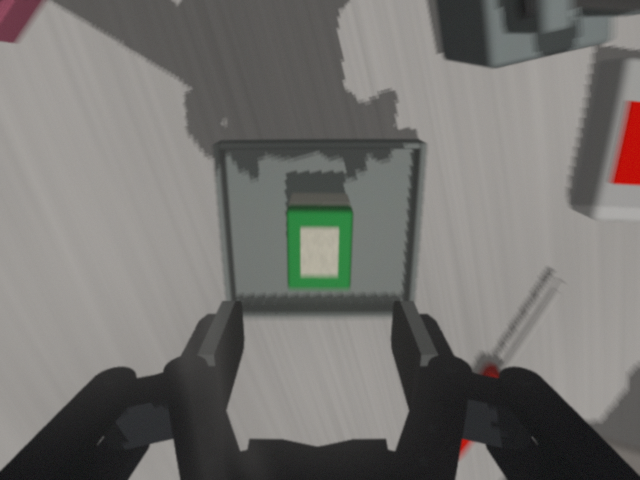

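The green case stands upright in the middle of the tray, at (319,247). Next, the first waiting case.

```bash
python3 -m handwheel '[[0,0,0,0,0,-0.147,0.8],[0,0,0,0.097,-0.051,0,0.8],[0,0,0,0.097,-0.051,0,0.8],[0,0,0,0.097,-0.051,0,0.8],[0,0,0,0.097,-0.051,0,0.8],[0,0,0,0.097,-0.051,0,0.8],[0,0,0,0.097,-0.05,0,0.8],[0,0,0,0.095,-0.05,0,0.8]]'
python3 -m handwheel '[[0,0,0.045,0,0,0,0.8],[0,0,0.045,0,0,0,0.8],[0,0,0.045,0,0,0,0.8],[0,0,0.045,0,0,0,0.8],[0,0,0.045,0,0,0,0.8],[0,0,0.045,0,0,0,0.8],[0,0,0.0445,0,0,0,0.8],[0,0,0,0,0,0,0.8]]'
cat >> h.py <<'E'
def case(im,m,z=.045,near=None):
    out=[]
    for c in blobs(im,'blue',300):
        x,y,w,h=cv2.boundingRect(c)
        if x<=1 or y<=1 or x+w>=639: continue
        # label rectangle inside the lid lies on the lid top plane
        ce,a=label(im,np.array(cv2.minAreaRect(c)[0]),min(w,h)/2.2)
        hh=cv2.cvtColor(im,cv2.COLOR_BGR2HSV);mk=np.zeros(im.shape[:2],np.uint8);cv2.drawContours(mk,[cv2.convexHull(c)],-1,255,-1)
        q=cv2.erode(cv2.inRange(hh,(0,0,110),(180,80,255))&mk,np.ones((3,3)))
        cs,_=cv2.findContours(q,cv2.RETR_EXTERNAL,cv2.CHAIN_APPROX_NONE); k=max(cs,key=cv2.contourArea)
        r=onz(m,cv2.boxPoints(cv2.minAreaRect(k)),z)[:,:2]; e=[r[1]-r[0],r[2]-r[1]];L=[np.linalg.norm(v) for v in e];d=e[int(L[1]>L[0])]
        out.append((r.mean(0),np.degrees(np.arctan2(d[1],d[0]))%180,np.round(L,3),ce))
    return out
def graspplan(dx=0):
    im,m=snap('wrist','wc%d'%int(ctrl.get_obs()['time_s']*10)); p,Rc,o=cur(); print(p.round(4),o['q'].round(2),o['time_s'])
    best_=None
    for c in case(im,m):
        print('case',c[0].round(4),round(c[1],1),c[2],c[3].round(1))
        if best_ is None or np.linalg.norm(c[0]-p[:2])<np.linalg.norm(best_[0]-p[:2]): best_=c
    d=np.radians(best_[1]);Rt=best([-np.sin(d),np.cos(d),0],[0,0,-1],Rc)
    plan(np.r_[best_[0],.026],Rt); return best_
E
python3 - <<'E'
from h import *
graspplan()
E
```

```text
time_s: 22.2
eef_pos: [0.4452, -0.055, 0.184]
eef_rot: [0.001, 0.795, 0.607, 0.001]
wrist_force: [0.7, -0.8, -0.1]
opening: 0.8
grasp_force: 0.0
time_s: 23.0
eef_pos: [0.4457, -0.0562, 0.1839]
eef_rot: [0.0, 0.988, 0.157, 0.001]
wrist_force: [-0.8, -0.3, -0.2]
opening: 0.796
grasp_force: 0.0
[ 0.4457 -0.0562  0.1838] [-0.39 -0.04  1.97  0.    1.21  0.86] 23.05
case [ 0.447  -0.0573] 21.0 [0.021 0.029] [322.5 222.8]
case [0.4135 0.135 ] 71.9 [0.013 0.02 ] [ 46.2 181.2]
 shift [0.002 0.004 0.526] turn [ 0.0004 -0.0006 -0.0151] | shift after turn [0.003 0.005 0.526]
```

```bash
python3 -m handwheel '[[0,0,-0.015,0.003,0.005,0.09,0.8],[0,0,0,0,0,0.1,0.8],[0,0,0,0,0,0.1,0.8],[0,0,0,0,0,0.1,0.8],[0,0,0,0,0,0.08,0.8],[0,0,0,0,0,0.05,0.8],[0,0,0,0,0,0.006,0.8],[0,0,0,0,0,0,0.8]]'
python3 -m handwheel '[[0,0,0,0,0,0,0.2],[0,0,0,0,0,0,0],[0,0,0,0,0,0,0],[0,0,0,0,0,0,0],[0,0,0,0,0,0,0],[0,0,0,0,0,0,0],[0,0,0,0,0,0,0],[0,0,0,0,0,0,0]]'
python3 -m handwheel '[[0,0,0,0,0,-0.06,0],[0,0,0,0,0,-0.1,0],[0,0,0,0,0,-0.12,0],[0,0,0,0,0,-0.14,0],[0,0,0,0,0,-0.1,0],[0,0,0,0,0,0,0],[0,0,0,0,0,0,0],[0,0,0,0,0,0,0]]'
python3 - <<'E'
from h import *
L=lane();p,Rc,o=cur();Rt=best(L.y,-L.z,Rc);print(p)
plan(L.p(.27,0,.09),Rt,n='above load')
E
```

```text
time_s: 23.85
eef_pos: [0.4471, -0.0574, 0.0256]
eef_rot: [0.0, 0.983, 0.181, 0.0]
wrist_force: [-0.1, -0.2, 0.5]
opening: 0.801
grasp_force: 0.0
time_s: 24.65
eef_pos: [0.4483, -0.0578, 0.0267]
eef_rot: [0.001, 0.984, 0.181, 0.002]
wrist_force: [-0.6, 0.7, 6.9]
opening: 0.438
grasp_force: 60.7
time_s: 25.45
eef_pos: [0.4458, -0.0569, 0.18]
eef_rot: [-0.0, 0.984, 0.18, -0.0]
wrist_force: [-0.3, -0.9, -1.8]
opening: 0.435
grasp_force: 60.1
[ 0.44579139 -0.05689023  0.18002057]
above load shift [ 0.804 -0.41  -0.006] turn [ 0.0264  0.0391 -0.3818] | shift after turn [0.667 0.602 0.088]
```

```bash
python3 -m handwheel '[[0,0,0,0.1,-0.051,-0.001,0],[0,0,0,0.1,-0.051,-0.001,0],[0,0,0,0.1,-0.051,-0.001,0],[0,0,0,0.1,-0.051,-0.001,0],[0,0,0,0.1,-0.051,-0.001,0],[0,0,0,0.1,-0.051,0,0],[0,0,0,0.1,-0.052,0,0],[0,0,0,0.104,-0.052,0,0]]'
python3 -m handwheel '[[0.0029,0.0043,-0.0424,0,0,0,0],[0.0029,0.0043,-0.0424,0,0,0,0],[0.0029,0.0043,-0.0424,0,0,0,0],[0.0029,0.0043,-0.0424,0,0,0,0],[0.0029,0.0043,-0.0424,0,0,0,0],[0.0029,0.0043,-0.0424,0,0,0,0],[0.0029,0.0043,-0.0424,0,0,0,0],[0.0029,0.0043,-0.0424,0,0,0,0]]'
python3 -m handwheel '[[0.0029,0.0043,-0.0424,0,0,0,0],[0,0,0,0,0,0,0],[0,0,0,0,0,0,0],[0,0,0,0,0,0,0],[0,0,0,0,0,0,0],[0,0,0,0,0,0,0],[0,0,0,0,0,0,0],[0,0,0,0,0,0,0]]'
python3 - <<'E'
from h import *
L=lane();p,Rc,o=cur();Rt=best(L.y,-L.z,Rc);print(p)
plan(L.p(.27,0,.036),Rt,n='near load')
snap('wrist','w8');snap('side','s8')
E
```

```text
time_s: 26.25
eef_pos: [0.6281, 0.1443, 0.1802]
eef_rot: [-0.0, 0.984, 0.18, -0.002]
wrist_force: [0.7, -0.3, -0.8]
opening: 0.434
grasp_force: 60.2
time_s: 27.05
eef_pos: [0.6273, 0.1432, 0.1803]
eef_rot: [-0.045, 0.752, 0.656, 0.043]
wrist_force: [-0.4, -0.1, -1.1]
opening: 0.437
grasp_force: 60.3
time_s: 27.85
eef_pos: [0.6287, 0.1434, 0.1831]
eef_rot: [-0.048, 0.708, 0.703, 0.05]
wrist_force: [-0.1, -0.1, -1.4]
opening: 0.431
grasp_force: 60.2
[0.62866445 0.1433575  0.18313224]
near load shift [ 0.001 -0.004  0.185] turn [ 0.0008  0.0007 -0.0002] | shift after turn [ 0.001 -0.003  0.185]
```

View pics/w8.png

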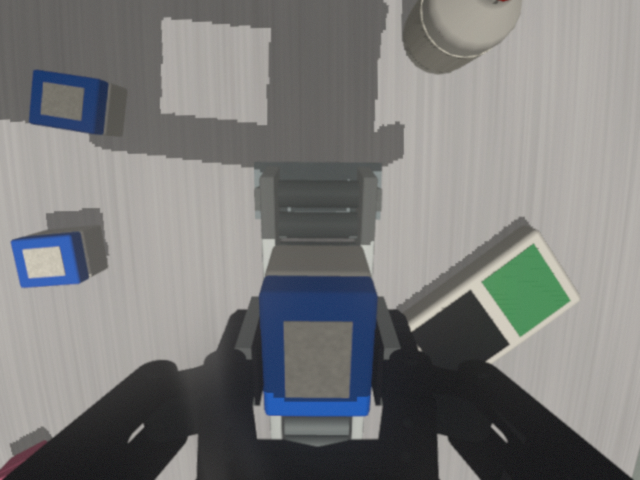

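The case is centred over the rollers (case axis col 319, guides at 268 and 370). Lowering.

```bash
python3 -m handwheel '[[0,0,0,0,-0.003,0.06,0],[0,0,0,0,0,0.06,0],[0,0,0,0,0,0.05,0],[0,0,0,0,0,0.03,0],[0,0,0,0,0,0.006,0],[0,0,0,0,0,0.004,0],[0,0,0,0,0,0,0],[0,0,0,0,0,0,0]]'
python3 -m handwheel '[[0,0,0,0,0,0.003,0],[0,0,0,0,0,0,0],[0,0,0,0,0,0,0],[0,0,0,0,0,0,0],[0,0,0,0,0,0,0],[0,0,0,0,0,0,0],[0,0,0,0,0,0,0],[0,0,0,0,0,0,0]]'
python3 - <<'E'
from h import *
L=lane();p,Rc,o=cur();print((p-L.o)@np.c_[L.x,L.y,L.z])
E
```

```text
time_s: 28.75
eef_pos: [0.6286, 0.1519, 0.1215]
eef_rot: [-0.047, 0.708, 0.703, 0.05]
wrist_force: [-0.7, 0.1, -0.7]
opening: 0.439
grasp_force: 60.2
time_s: 29.55
eef_pos: [0.628, 0.1521, 0.1197]
eef_rot: [-0.048, 0.708, 0.703, 0.05]
wrist_force: [0.8, 0.1, -0.4]
opening: 0.435
grasp_force: 60.2
[ 0.26952993 -0.00030106  0.02740165]
```

```bash
python3 -m handwheel '[[0,0,0,0,0,0.004,0],[0,0,0,0,0,0,0],[0,0,0,0,0,0,0],[0,0,0,0,0,0,0],[0,0,0,0,0,0,0],[0,0,0,0,0,0,0],[0,0,0,0,0,0,0],[0,0,0,0,0,0,0]]'
python3 -m handwheel '[[0,0,0,0,0,0.004,0],[0,0,0,0,0,0,0],[0,0,0,0,0,0,0],[0,0,0,0,0,0,0],[0,0,0,0,0,0,0],[0,0,0,0,0,0,0],[0,0,0,0,0,0,0],[0,0,0,0,0,0,0]]'
```

```text
time_s: 30.35
eef_pos: [0.6282, 0.1522, 0.1188]
eef_rot: [-0.048, 0.708, 0.703, 0.05]
wrist_force: [-0.5, -1.1, 4.5]
opening: 0.438
grasp_force: 60.6
time_s: 31.15
eef_pos: [0.6282, 0.1523, 0.1188]
eef_rot: [-0.047, 0.708, 0.703, 0.05]
wrist_force: [-4.7, -1.5, 12.0]
opening: 0.439
grasp_force: 61.8
```

```bash
python3 -m handwheel '[[0,0,0,0,0,-0.003,0],[0,0,0,0,0,0,0.6],[0,0,0,0,0,0,0.75],[0,0,0,0,0,0,0.75],[0,0,0,0,0,-0.06,0.75],[0,0,0,0,0,-0.1,0.75],[0,0,0,0,0,-0.12,0.75],[0,0,0,0,0,-0.12,0.75]]'
python3 - <<'E'
from h import *
w,m=snap('wrist','w9')
for c in blobs(w,'blue',300):
    print(cv2.boundingRect(c))
s,ms=snap('side','s9')
for c in blobs(s,'blue',100): print('side',cv2.minAreaRect(c)[0])
p,Rc,o=cur();d=np.radians(179.6);Rt=best([-np.sin(d),np.cos(d),0],[0,0,-1],Rc);print(p,o['q'].round(2))
plan(np.array([.4254,.1336,.184]),Rt)
E
```

```text
time_s: 31.95
eef_pos: [0.6271, 0.1357, 0.2375]
eef_rot: [-0.048, 0.708, 0.703, 0.049]
wrist_force: [0.8, 0.9, -0.2]
opening: 0.748
grasp_force: 0.0
(288, 250, 62, 77)
(55, 214, 62, 47)
(74, 73, 65, 54)
side (319.5899658203125, 346.87005615234375)
side (355.5000305175781, 307.5)
side (275.5, 245.00003051757812)
side (607.8846435546875, 73.57693481445312)
[0.63075167 0.13535922 0.24342387] [-0.04  0.31  1.45  0.14  1.37 -0.06]
 shift [-0.037 -0.687  0.186] turn [ 0.0375 -0.0313 -0.4991] | shift after turn [ 0.684 -0.011  0.198]
```

```bash
python3 - <<'E'
from h import *
p,Rc,o=cur()
for P,d in(((.4254,.1336,.19),179.6),((.4538,.247,.19),169.7)):
    a=np.radians(d);plan(np.array(P),toolR([np.sin(a)*-np.sign(-np.cos(a)) if 0 else -np.sin(a),np.cos(a),0],[0,0,-1]),n=str(d))
E
```

```text
179.6 shift [-0.034 -0.687  0.166] turn [-0.0313 -0.0375  0.4992] | shift after turn [-0.684  0.011  0.178]
169.7 shift [ 0.341 -0.595  0.219] turn [-0.0352 -0.0356  0.5541] | shift after turn [-0.647 -0.261  0.178]
```

```bash
python3 -m handwheel '[[0,0,0,-0.004,-0.086,0.02,0.8],[0,0,0,-0.004,-0.086,0.02,0.8],[0,0,0,-0.004,-0.086,0.021,0.8],[0,0,0,-0.004,-0.086,0.021,0.8],[0,0,0,-0.004,-0.086,0.021,0.8],[0,0,0,-0.004,-0.086,0.021,0.8],[0,0,0,-0.005,-0.086,0.021,0.8],[0,0,0,-0.005,-0.085,0.021,0.8]]'
python3 -m handwheel '[[-0.0026,-0.0031,0.0416,0,0,0,0.8],[-0.0026,-0.0031,0.0416,0,0,0,0.8],[-0.0026,-0.0031,0.0416,0,0,0,0.8],[-0.0026,-0.0031,0.0416,0,0,0,0.8],[-0.0026,-0.0031,0.0416,0,0,0,0.8],[-0.0026,-0.0031,0.0416,0,0,0,0.8],[-0.0026,-0.0031,0.0416,0,0,0,0.8],[-0.0026,-0.0031,0.0416,0,0,0,0.8]]'
python3 -m handwheel '[[-0.0026,-0.0031,0.0416,0,0,0,0.8],[-0.0026,-0.0031,0.0416,0,0,0,0.8],[-0.0026,-0.0031,0.0416,0,0,0,0.8],[-0.0026,-0.0031,0.0416,0,0,0,0.8],[0,0,0,0,0,0,0.8],[0,0,0,0,0,0,0.8],[0,0,0,0,0,0,0.8],[0,0,0,0,0,0,0.8]]'
python3 - <<'E'
from h import *
graspplan()
t,mt=snap('top','top2')
for c in blobs(t,'blue',60): print('top',cv2.minAreaRect(c)[:2])
E
```

```text
time_s: 32.85
eef_pos: [0.4201, 0.1341, 0.1849]
eef_rot: [-0.048, 0.708, 0.703, 0.049]
wrist_force: [-0.8, 0.0, -0.0]
opening: 0.795
grasp_force: 0.0
time_s: 33.65
eef_pos: [0.4211, 0.1341, 0.1852]
eef_rot: [-0.018, 0.967, 0.253, 0.014]
wrist_force: [-0.1, 0.5, -0.1]
opening: 0.8
grasp_force: 0.0
time_s: 34.45
eef_pos: [0.4215, 0.134, 0.1858]
eef_rot: [-0.001, 1.0, -0.003, -0.005]
wrist_force: [0.3, 0.1, -0.2]
opening: 0.799
grasp_force: 0.0
[0.4215 0.134  0.1859] [ 0.04 -0.06  1.98  0.    1.23  1.61] 34.5Traceback (most recent call last):
  File "<stdin>", line 2, in <module>
  File "h.py", line 71, in graspplan
    for c in case(im,m):
             ~~~~^^^^^^
  File "h.py", line 61, in case
    ce,a=label(im,np.array(cv2.minAreaRect(c)[0]),min(w,h)/2.2)
         ~~~~~^^^^^^^^^^^^^^^^^^^^^^^^^^^^^^^^^^^^^^^^^^^^^^^^^
  File "h.py", line 54, in label
    i=min(range(1,n),key=lambda i:np.linalg.norm(ce[i]-uv)-0.05*st[i,4]); return ce[i],st[i,4]
ValueError: min() iterable argument is empty
```

```bash
python3 - <<'E'
s=open('h.py').read()
s=s.replace("        ce,a=label(im,np.array(cv2.minAreaRect(c)[0]),min(w,h)/2.2)\n","")
s=s.replace("cv2.erode(cv2.inRange(hh,(0,0,110),(180,80,255))&mk,np.ones((3,3)))","cv2.erode(cv2.inRange(hh,(0,0,40),(180,90,255))&cv2.erode(mk,np.ones((5,5))),np.ones((3,3)))")
s=s.replace("k=max(cs,key=cv2.contourArea)","\n        if not cs: continue\n        k=max(cs,key=cv2.contourArea); ce=np.array(cv2.minAreaRect(k)[0])")
open('h.py','w').write(s)
E
sed -n 56,70p h.py
python3 - <<'E'
from h import *
graspplan()
t,mt=snap('top','top2')
for c in blobs(t,'blue',60): print('top',cv2.minAreaRect(c)[:2])
E
```

```text
out=[]
    for c in blobs(im,'blue',300):
        x,y,w,h=cv2.boundingRect(c)
        if x<=1 or y<=1 or x+w>=639: continue
        # label rectangle inside the lid lies on the lid top plane
        hh=cv2.cvtColor(im,cv2.COLOR_BGR2HSV);mk=np.zeros(im.shape[:2],np.uint8);cv2.drawContours(mk,[cv2.convexHull(c)],-1,255,-1)
        q=cv2.erode(cv2.inRange(hh,(0,0,40),(180,90,255))&cv2.erode(mk,np.ones((5,5))),np.ones((3,3)))
        cs,_=cv2.findContours(q,cv2.RETR_EXTERNAL,cv2.CHAIN_APPROX_NONE); 
        if not cs: continue
        k=max(cs,key=cv2.contourArea); ce=np.array(cv2.minAreaRect(k)[0])
        r=onz(m,cv2.boxPoints(cv2.minAreaRect(k)),z)[:,:2]; e=[r[1]-r[0],r[2]-r[1]];L=[np.linalg.norm(v) for v in e];d=e[int(L[1]>L[0])]
        out.append((r.mean(0),np.degrees(np.arctan2(d[1],d[0]))%180,np.round(L,3),ce))
    return out
def graspplan(dx=0):
    im,m=snap('wrist','wc%d'%int(ctrl.get_obs()['time_s']*10)); p,Rc,o=cur(); print(p.round(4),o['q'].round(2),o['time_s'])
[0.4215 0.134  0.1859] [ 0.04 -0.06  1.98  0.    1.23  1.61] 34.55
case [0.4253 0.1354] 4.6 [0.021 0.029] [317.2 212.4]
case [0.4533 0.2504] 168.0 [0.031 0.022] [150.4 174.6]
 shift [ 0.018 -0.004  0.533] turn [-0.0005  0.0031 -0.0275] | shift after turn [ 0.013 -0.004  0.533]
top ((347.5, 223.5), (15.0, 19.0))
top ((10.0, 215.0), (76.0, 20.0))
```

```bash
python3 -m handwheel '[[0,0.003,-0.027,0,0,0,0.8],[0,0,0,0.013,-0.004,0.09,0.8],[0,0,0,0,0,0.11,0.8],[0,0,0,0,0,0.12,0.8],[0,0,0,0,0,0.11,0.8],[0,0,0,0,0,0.07,0.8],[0,0,0,0,0,0.033,0.8],[0,0,0,0,0,0,0.8]]'
python3 -m handwheel '[[0,0,0,0,0,0,0.2],[0,0,0,0,0,0,0],[0,0,0,0,0,0,0],[0,0,0,0,0,0,0],[0,0,0,0,0,0,0],[0,0,0,0,0,0,0],[0,0,0,0,0,0,0],[0,0,0,0,0,0,0]]'
python3 -m handwheel '[[0,0,0,0,0,-0.06,0],[0,0,0,0,0,-0.1,0],[0,0,0,0,0,-0.12,0],[0,0,0,0,0,-0.14,0],[0,0,0,0,0,-0.1,0],[0,0,0,0,0,0,0],[0,0,0,0,0,0,0],[0,0,0,0,0,0,0]]'
python3 - <<'E'
from h import *
L=lane();p,Rc,o=cur();Rt=best(L.y,-L.z,Rc);print(p)
plan(L.p(.27,0,.09),Rt,n='above load')
E
```

```text
time_s: 35.4
eef_pos: [0.4245, 0.1357, 0.0251]
eef_rot: [-0.001, 0.999, 0.039, -0.001]
wrist_force: [-0.7, 0.3, 0.0]
opening: 0.803
grasp_force: 0.0
time_s: 36.2
eef_pos: [0.4269, 0.1359, 0.0276]
eef_rot: [-0.001, 0.999, 0.039, 0.002]
wrist_force: [-0.6, 0.1, 7.7]
opening: 0.437
grasp_force: 61.2
time_s: 37.0
eef_pos: [0.4243, 0.1355, 0.1807]
eef_rot: [-0.001, 0.999, 0.039, -0.001]
wrist_force: [0.1, 0.2, -0.8]
opening: 0.436
grasp_force: 60.3
[0.42426303 0.13548296 0.18069641]
above load shift [ 0.678  0.025 -0.005] turn [ 0.0321  0.0364 -0.4723] | shift after turn [0.032 0.678 0.001]
```

```bash
python3 -m handwheel '[[0,0,0,0.085,0.003,-0.001,0],[0,0,0,0.085,0.003,-0.001,0],[0,0,0,0.085,0.003,-0.001,0],[0,0,0,0.085,0.003,-0.001,0],[0,0,0,0.085,0.003,-0.001,0],[0,0,0,0.085,0.003,0,0],[0,0,0,0.085,0.003,0,0],[0,0,0,0.083,0.003,0,0]]'
python3 -m handwheel '[[0.0027,0.003,-0.0394,0,0,0,0],[0.0027,0.003,-0.0394,0,0,0,0],[0.0027,0.003,-0.0394,0,0,0,0],[0.0027,0.003,-0.0394,0,0,0,0],[0.0027,0.003,-0.0394,0,0,0,0],[0.0027,0.003,-0.0394,0,0,0,0],[0.0027,0.003,-0.0394,0,0,0,0],[0.0027,0.003,-0.0394,0,0,0,0]]'
python3 -m handwheel '[[0.0027,0.003,-0.0394,0,0,0,0],[0.0027,0.003,-0.0394,0,0,0,0],[0.0027,0.003,-0.0394,0,0,0,0],[0.0027,0.003,-0.0394,0,0,0,0],[0,0,0,0,0,0,0],[0,0,0,0,0,0,0],[0,0,0,0,0,0,0],[0,0,0,0,0,0,0]]'
python3 - <<'E'
from h import *
L=lane();p,Rc,o=cur();Rt=best(L.y,-L.z,Rc);print(p)
plan(L.p(.27,0,.036),Rt,n='near load')
snap('wrist','w10');s,ms=snap('side','s10')
for c in blobs(s,'blue',60): print('side',cv2.minAreaRect(c)[0])
E
```

```text
time_s: 37.8
eef_pos: [0.6285, 0.1442, 0.1806]
eef_rot: [-0.001, 0.999, 0.039, -0.002]
wrist_force: [-0.0, 0.2, -1.3]
opening: 0.436
grasp_force: 60.3
time_s: 38.6
eef_pos: [0.6274, 0.1442, 0.1807]
eef_rot: [-0.036, 0.858, 0.511, 0.033]
wrist_force: [0.1, -0.1, -0.6]
opening: 0.433
grasp_force: 60.2
time_s: 39.4
eef_pos: [0.6285, 0.1444, 0.1831]
eef_rot: [-0.049, 0.708, 0.703, 0.05]
wrist_force: [0.1, 1.2, -0.5]
opening: 0.437
grasp_force: 60.2
[0.62850871 0.14435178 0.18308737]
near load shift [-0.002 -0.003  0.184] turn [0.0001 0.0001 0.0001] | shift after turn [-0.002 -0.003  0.184]
side (319.5899658203125, 346.87005615234375)
side (257.5943603515625, 234.66981506347656)
side (319.1687927246094, 196.27386474609375)
side (588.423828125, 82.06598663330078)
```

The first case is at the stop (side view 319,196). Lowering the second.

```bash
python3 -m handwheel '[[0,0,0,-0.002,-0.003,0.06,0],[0,0,0,0,0,0.06,0],[0,0,0,0,0,0.05,0],[0,0,0,0,0,0.03,0],[0,0,0,0,0,0.007,0],[0,0,0,0,0,0.005,0],[0,0,0,0,0,0,0],[0,0,0,0,0,0,0]]'
python3 -m handwheel '[[0,0,0,0,0,0.004,0],[0,0,0,0,0,0,0],[0,0,0,0,0,0,0],[0,0,0,0,0,0,0],[0,0,0,0,0,0,0],[0,0,0,0,0,0,0],[0,0,0,0,0,0,0],[0,0,0,0,0,0,0]]'
python3 - <<'E'
from h import *
L=lane();p,Rc,o=cur();print((p-L.o)@np.c_[L.x,L.y,L.z])
E
```

```text
time_s: 40.3
eef_pos: [0.6286, 0.1524, 0.1213]
eef_rot: [-0.048, 0.707, 0.704, 0.05]
wrist_force: [-0.1, 0.1, -1.7]
opening: 0.435
grasp_force: 60.2
time_s: 41.1
eef_pos: [0.6284, 0.1526, 0.1198]
eef_rot: [-0.048, 0.707, 0.704, 0.05]
wrist_force: [0.2, -0.8, 4.4]
opening: 0.435
grasp_force: 60.7
[ 0.27010997 -0.00073369  0.02735096]
```

Contact. Release, retreat and go to the third case.

```bash
python3 -m handwheel '[[0,0,0,0,0,0,0],[0,0,0,0,0,0,0.6],[0,0,0,0,0,0,0.75],[0,0,0,0,0,0,0.75],[0,0,0,0,0,-0.06,0.75],[0,0,0,0,0,-0.1,0.75],[0,0,0,0,0,-0.12,0.75],[0,0,0,0,0,-0.12,0.75]]'
python3 -m handwheel '[[0,0,0,0,0,0,0.75],[0,0,0,0,0,0,0.75],[0,0,0,0,0,0,0.75],[0,0,0,0,0,0,0.75],[0,0,0,0,0,0,0.75],[0,0,0,0,0,0,0.75],[0,0,0,0,0,0,0.75],[0,0,0,0,0,0,0.75]]'
python3 - <<'E'
from h import *
p,Rc,o=cur();a=np.radians(168);plan(np.array((.4538,.249,.19)),toolR([-np.sin(a),np.cos(a),0],[0,0,-1]))
s,ms=snap('side','s11')
for c in blobs(s,'blue',60): print('side',cv2.minAreaRect(c)[0])
E
```

```text
time_s: 41.9
eef_pos: [0.627, 0.1359, 0.2384]
eef_rot: [-0.05, 0.707, 0.704, 0.049]
wrist_force: [0.1, -0.2, 0.5]
opening: 0.749
grasp_force: 0.0
time_s: 42.7
eef_pos: [0.6277, 0.136, 0.2379]
eef_rot: [-0.049, 0.707, 0.704, 0.05]
wrist_force: [-0.6, 0.4, 0.3]
opening: 0.751
grasp_force: 0.0
 shift [ 0.348 -0.582  0.21 ] turn [-0.0393 -0.0325  0.5642] | shift after turn [-0.645 -0.248  0.16 ]
side (319.4999694824219, 347.0)
side (289.8739318847656, 229.6461181640625)
side (319.1687927246094, 196.27386474609375)
side (605.4640502929688, 73.94800567626953)
```

```bash
python3 -m handwheel '[[0,0,0,0.0435,-0.073,0.026,0.8],[0,0,0,0.0435,-0.073,0.026,0.8],[0,0,0,0.0435,-0.073,0.026,0.8],[0,0,0,0.0435,-0.073,0.026,0.8],[0,0,0,0.0435,-0.073,0.026,0.8],[0,0,0,0.0435,-0.073,0.026,0.8],[0,0,0,0.0435,-0.073,0.027,0.8],[0,0,0,0.0435,-0.071,0.027,0.8]]'
python3 -m handwheel '[[-0.003,-0.0025,0.0434,0,0,0,0.8],[-0.003,-0.0025,0.0434,0,0,0,0.8],[-0.003,-0.0025,0.0434,0,0,0,0.8],[-0.003,-0.0025,0.0434,0,0,0,0.8],[-0.003,-0.0025,0.0434,0,0,0,0.8],[-0.003,-0.0025,0.0434,0,0,0,0.8],[-0.003,-0.0025,0.0434,0,0,0,0.8],[-0.003,-0.0025,0.0434,0,0,0,0.8]]'
python3 -m handwheel '[[-0.003,-0.0025,0.0434,0,0,0,0.8],[-0.003,-0.0025,0.0434,0,0,0,0.8],[-0.003,-0.0025,0.0434,0,0,0,0.8],[-0.003,-0.0025,0.0434,0,0,0,0.8],[-0.003,-0.0025,0.0434,0,0,0,0.8],[0,0,0,0,0,0,0.8],[0,0,0,0,0,0,0.8],[0,0,0,0,0,0,0.8]]'
python3 - <<'E'
from h import *
graspplan()
t,mt=snap('top','top3')
for c in blobs(t,'blue',60): print('top',cv2.minAreaRect(c)[:2])
E
```

```text
time_s: 43.55
eef_pos: [0.4529, 0.2495, 0.19]
eef_rot: [-0.049, 0.707, 0.704, 0.05]
wrist_force: [-0.2, 1.1, -0.3]
opening: 0.803
grasp_force: 0.0
time_s: 44.35
eef_pos: [0.4538, 0.249, 0.1902]
eef_rot: [-0.021, 0.972, 0.231, 0.022]
wrist_force: [0.1, 0.5, 0.6]
opening: 0.801
grasp_force: 0.0
time_s: 45.15
eef_pos: [0.4537, 0.2489, 0.1901]
eef_rot: [-0.0, 0.995, -0.103, -0.0]
wrist_force: [-0.5, 0.7, -0.4]
opening: 0.797
grasp_force: 0.0
[0.4537 0.2489 0.19  ] [0.27 0.11 1.8  0.   1.23 2.05] 45.2
case [0.453  0.2498] 168.9 [0.021 0.029] [318.  218.5]
 shift [-0.003 -0.002  0.547] turn [-0.0002  0.0001 -0.0042] | shift after turn [-0.003 -0.003  0.547]
top ((361.0, 222.5), (17.0, 38.0))
top ((9.5, 215.0), (76.0, 19.0))
```

View pics/top3.png

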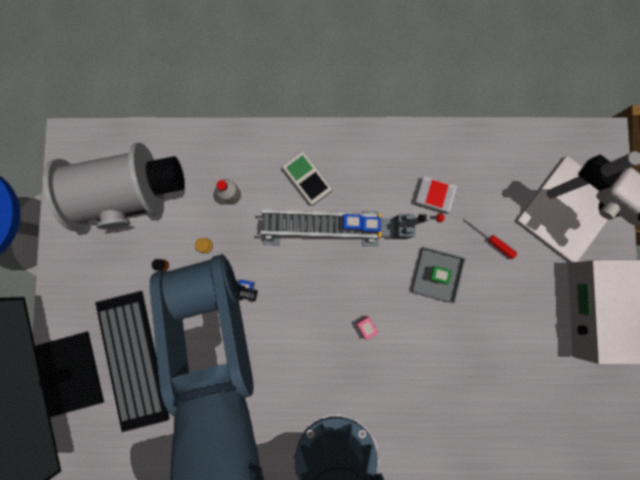

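Two cases are queued at (352,222) and (370,222). No other blue cases are on the now-visible bench, so there are three in all. Grasping the third.

```bash
python3 -m handwheel '[[0,0,-0.004,-0.003,-0.003,0.09,0.8],[0,0,0,0,0,0.1,0.8],[0,0,0,0,0,0.12,0.8],[0,0,0,0,0,0.11,0.8],[0,0,0,0,0,0.08,0.8],[0,0,0,0,0,0.046,0.8],[0,0,0,0,0,0,0.8],[0,0,0,0,0,0,0.8]]'
python3 -m handwheel '[[0,0,0,0,0,0,0.2],[0,0,0,0,0,0,0],[0,0,0,0,0,0,0],[0,0,0,0,0,0,0],[0,0,0,0,0,0,0],[0,0,0,0,0,0,0],[0,0,0,0,0,0,0],[0,0,0,0,0,0,0]]'
python3 -m handwheel '[[0,0,0,0,0,-0.06,0],[0,0,0,0,0,-0.1,0],[0,0,0,0,0,-0.12,0],[0,0,0,0,0,-0.14,0],[0,0,0,0,0,-0.1,0],[0,0,0,0,0,0,0],[0,0,0,0,0,0,0],[0,0,0,0,0,0,0]]'
python3 - <<'E'
from h import *
L=lane();p,Rc,o=cur();Rt=best(L.y,-L.z,Rc);print(p)
plan(L.p(.27,0,.09),toolR(-L.y,-L.z),n='above load')
E
```

```text
time_s: 46.05
eef_pos: [0.4536, 0.2503, 0.0269]
eef_rot: [-0.0, 0.995, -0.098, 0.0]
wrist_force: [0.7, 0.1, 0.4]
opening: 0.801
grasp_force: 0.0
time_s: 46.85
eef_pos: [0.4543, 0.2505, 0.0278]
eef_rot: [-0.001, 0.995, -0.098, 0.001]
wrist_force: [-1.0, -1.0, 6.0]
opening: 0.432
grasp_force: 61.5
time_s: 47.65
eef_pos: [0.4519, 0.2497, 0.1807]
eef_rot: [0.0, 0.995, -0.098, -0.001]
wrist_force: [-0.2, -0.5, -1.3]
opening: 0.436
grasp_force: 60.5
[0.45189432 0.24969725 0.1807177 ]
above load shift [ 0.644  0.232 -0.005] turn [ 0.0386  0.0333 -0.5597] | shift after turn [-0.345  0.588 -0.052]
```

```bash
python3 -m handwheel '[[0,0,0,0.0805,0.029,-0.001,0],[0,0,0,0.0805,0.029,-0.001,0],[0,0,0,0.0805,0.029,-0.001,0],[0,0,0,0.0805,0.029,-0.001,0],[0,0,0,0.0805,0.029,-0.001,0],[0,0,0,0.0805,0.029,0,0],[0,0,0,0.0805,0.029,0,0],[0,0,0,0.0805,0.029,0,0]]'
python3 -m handwheel '[[0.003,0.0026,-0.0431,0,0,0,0],[0.003,0.0026,-0.0431,0,0,0,0],[0.003,0.0026,-0.0431,0,0,0,0],[0.003,0.0026,-0.0431,0,0,0,0],[0.003,0.0026,-0.0431,0,0,0,0],[0.003,0.0026,-0.0431,0,0,0,0],[0.003,0.0026,-0.0431,0,0,0,0],[0.003,0.0026,-0.0431,0,0,0,0]]'
python3 -m handwheel '[[0.003,0.0026,-0.0431,0,0,0,0],[0.003,0.0026,-0.0431,0,0,0,0],[0.003,0.0026,-0.0431,0,0,0,0],[0.003,0.0026,-0.0431,0,0,0,0],[0.003,0.0026,-0.0431,0,0,0,0],[0,0,0,0,0,0,0],[0,0,0,0,0,0,0],[0,0,0,0,0,0,0]]'
python3 - <<'E'
from h import *
L=lane();p,Rc,o=cur();Rt=best(L.y,-L.z,Rc);print(p)
plan(L.p(.27,0,.036),Rt,n='near load')
E
```

```text
time_s: 48.45
eef_pos: [0.6284, 0.1432, 0.1808]
eef_rot: [0.0, 0.995, -0.098, -0.002]
wrist_force: [0.0, -0.7, -0.9]
opening: 0.438
grasp_force: 60.5
time_s: 49.25
eef_pos: [0.6275, 0.1439, 0.1809]
eef_rot: [-0.034, 0.901, 0.431, 0.033]
wrist_force: [-0.7, -0.1, -1.2]
opening: 0.437
grasp_force: 60.4
time_s: 50.05
eef_pos: [0.6284, 0.144, 0.1826]
eef_rot: [-0.05, 0.708, 0.703, 0.051]
wrist_force: [0.1, -0.1, -0.9]
opening: 0.432
grasp_force: 60.3
[0.62836809 0.14402577 0.18260927]
near load shift [-0.002 -0.003  0.183] turn [ 0.0004 -0.0007 -0.0001] | shift after turn [-0.001 -0.002  0.183]
```

```bash
python3 -m handwheel '[[0,0,0,-0.001,-0.003,0.06,0],[0,0,0,0,0,0.06,0],[0,0,0,0,0,0.05,0],[0,0,0,0,0,0.03,0],[0,0,0,0,0,0.007,0],[0,0,0,0,0,0.005,0],[0,0,0,0,0,0,0],[0,0,0,0,0,0,0]]'
python3 -m handwheel '[[0,0,0,0,0,0.003,0],[0,0,0,0,0,0,0],[0,0,0,0,0,0,0],[0,0,0,0,0,0,0],[0,0,0,0,0,0,0],[0,0,0,0,0,0,0],[0,0,0,0,0,0,0],[0,0,0,0,0,0,0]]'
```

```text
time_s: 50.85
eef_pos: [0.6288, 0.1526, 0.1215]
eef_rot: [-0.049, 0.707, 0.704, 0.052]
wrist_force: [-0.6, 0.2, -0.8]
opening: 0.434
grasp_force: 60.4
time_s: 51.65
eef_pos: [0.6285, 0.1528, 0.12]
eef_rot: [-0.049, 0.707, 0.704, 0.052]
wrist_force: [-0.1, -0.8, 2.5]
opening: 0.432
grasp_force: 60.7
```

```bash
python3 -m handwheel '[[0,0,0,0,0,0,0],[0,0,0,0,0,0,0.6],[0,0,0,0,0,0,0.75],[0,0,0,0,0,0,0.75],[0,0,0,0,0,-0.06,0.75],[0,0,0,0,0,-0.1,0.75],[0,0,0,0,0,-0.12,0.75],[0,0,0,0,0,-0.12,0.75]]'
python3 - <<'E'
from h import *
L=lane();p,Rc,o=cur();B=L.p(-.1158,0,.164);print('ball up pred',B)
plan(np.array([.6262,-.17,.31]),best(L.y,[0,0,-1],Rc))
E
```

```text
time_s: 52.45
eef_pos: [0.6272, 0.1357, 0.2391]
eef_rot: [-0.05, 0.707, 0.704, 0.051]
wrist_force: [0.5, -0.3, 0.1]
opening: 0.749
grasp_force: 0.0
ball up pred [ 0.62511259 -0.24854922  0.20123633]
 shift [-0.975  0.001 -0.379] turn [ 0.0005 -0.0453  0.0007] | shift after turn [-1.019  0.003 -0.236]
```

```bash
python3 -m handwheel '[[0,-0.023,0,0,0,-0.1,0.8],[0,-0.0223,0,0,0,-0.12,0.8],[0,0,0,-0.1,0,0,0.8],[0,0,0,-0.11,0,0,0.8],[0,0,0,-0.11,0,0,0.8],[0,0,0,-0.11,0,0,0.8],[0,0,0,-0.11,0,0,0.8],[0,0,0,-0.11,0,0,0.8]]'
python3 -m handwheel '[[0,0,0,-0.11,0,0,0.8],[0,0,0,-0.11,0,0,0.8],[0,0,0,-0.11,0,0,0.8],[0,0,0,0,0,0,0.8],[0,0,0,0,0,0,0.8],[0,0,0,0,0,0,0.8],[0,0,0,0,0,0,0.8],[0,0,0,0,0,0,0.8]]'
python3 -m handwheel '[[0,0,0,0,0,0,0.8],[0,0,0,0,0,0,0.8],[0,0,0,0,0,0,0.8],[0,0,0,0,0,0,0.8],[0,0,0,0,0,0,0.8],[0,0,0,0,0,0,0.8],[0,0,0,0,0,0,0.8],[0,0,0,0,0,0,0.8]]'
python3 - <<'E'
from h import *
w,m=snap('wrist','w12');p,Rc,o=cur();print(p);s,ms=snap('side','s12')
for c in blobs(w,'red'): print('w',cv2.minEnclosingCircle(c),cv2.boundingRect(c))
for c in blobs(s,'red',20): print('s',cv2.minEnclosingCircle(c))
for c in blobs(s,'blue',60): print('side',cv2.minAreaRect(c)[0])
B=lane().p(-.1158,0,.164);print(proj(m,B),proj(ms,B))
cv2.imwrite('pics/m12.png',np.hstack([cv2.resize(w,(440,330)),cv2.resize(s[110:240,260:380],(330,330),interpolation=cv2.INTER_CUBIC)]))
E
```

```text
time_s: 53.25
eef_pos: [0.6264, -0.0671, 0.3039]
eef_rot: [0.001, 0.709, 0.706, 0.001]
wrist_force: [-0.3, 0.1, -0.7]
opening: 0.8
grasp_force: 0.0
time_s: 54.05
eef_pos: [0.6263, -0.1638, 0.3042]
eef_rot: [0.001, 0.708, 0.706, 0.001]
wrist_force: [-0.9, 0.5, -0.0]
opening: 0.804
grasp_force: 0.0
time_s: 54.85
eef_pos: [0.6262, -0.1651, 0.304]
eef_rot: [0.001, 0.709, 0.705, 0.001]
wrist_force: [-0.2, -0.5, -0.2]
opening: 0.805
grasp_force: 0.0
[ 0.62618319 -0.16502153  0.30403742]
w ((276.625, 408.375), 28.54009246826172) (254, 384, 47, 48)
w ((313.6428527832031, 348.6428527832031), 15.089293479919434) (299, 338, 30, 26)
w ((401.5, 285.0), 37.1652717590332) (366, 258, 72, 50)
s ((183.723876953125, 291.08209228515625), 6.992167949676514)
s ((317.47296142578125, 159.68919372558594), 10.608434677124023)
s ((390.0, 143.5), 12.298474311828613)
s ((345.5, 123.21428680419922), 4.072155952453613)
side (307.7323913574219, 204.76007080078125)
[[316.19077399 354.4599853 ]] [[345.95041939 121.47263179]]
```

View pics/m12.png

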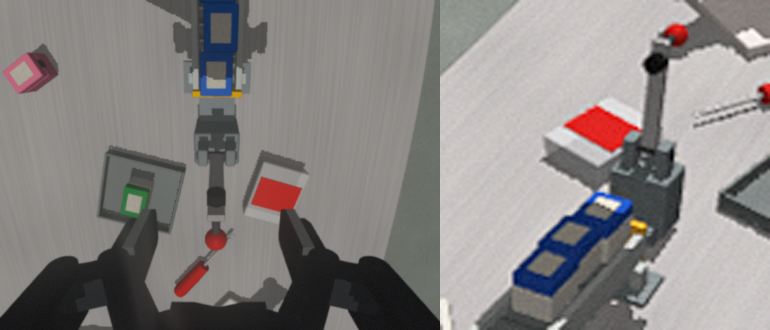

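All three cases are queued with no gaps, and the red ball is at wrist (314,350) on the raised arm. Planning the lowering.

```bash
python3 - <<'E'
from h import *
w,m=load('w12');s,ms=load('s12');P,e=tri(m,(314,350.5),ms,(345.5,123.2));print(P,e)
p,Rc,o=cur();L=lane();Rt=best(L.y,[0,0,-1],Rc);plan(P-[0,0,.013],Rt)
H=L.p(-.07,0,.06);print(np.hypot(*(P-H)[1:]),np.arctan2(P[2]-H[2],P[1]-H[1])-.4256)
a=.4256+np.linspace(1.7,0,26);Q=.1136*np.c_[np.cos(a),np.sin(a)];d=np.diff(Q,axis=0)/.3;print(np.c_[d[:,0],-d[:,1]].round(3).tolist())
E
```

```text
[ 0.62428502 -0.24631077  0.19849097] 0.0020146042113798938
 shift [-0.271 -0.006  0.395] turn [ 0.001  -0.      0.0006] | shift after turn [-0.271 -0.005  0.395]
0.11012574933843 1.6958713214733139
[[0.022, -0.013], [0.023, -0.011], [0.024, -0.01], [0.024, -0.008], [0.025, -0.006], [0.025, -0.005], [0.026, -0.003], [0.026, -0.001], [0.026, 0.001], [0.026, 0.002], [0.025, 0.004], [0.025, 0.006], [0.025, 0.007], [0.024, 0.009], [0.023, 0.011], [0.023, 0.012], [0.022, 0.014], [0.021, 0.015], [0.02, 0.017], [0.018, 0.018], [0.017, 0.019], [0.016, 0.02], [0.014, 0.021], [0.013, 0.022], [0.011, 0.023]]
```

```bash
python3 -m handwheel '[[0,0,0,-0.09,-0.002,0,0.8],[0,0,0,-0.09,-0.003,0,0.8],[0,0,0,-0.091,0,0,0.8],[0,0,0,0,0,0.1,0.8],[0,0,0,0,0,0.1,0.8],[0,0,0,0,0,0.1,0.8],[0,0,0,0,0,0.07,0.8],[0,0,0,0,0,0.025,0.8]]'
python3 -m handwheel '[[0,0,0,0,0,0,0.3],[0,0,0,0,0,0,0],[0,0,0,0,0,0,0],[0,0,0,0,0,0,0],[0,0,0,0,0,0,0],[0,0,0,0,0,0,0],[0,0,0,0,0,0,0],[0,0,0,0,0,0,0]]'
python3 - <<'E'
from h import *
p,Rc,o=cur();print(p,o['opening'],o['wrist_force'])
E
```

```text
time_s: 55.75
eef_pos: [0.6232, -0.2455, 0.1823]
eef_rot: [-0.001, 0.709, 0.705, 0.001]
wrist_force: [0.2, -0.2, 0.0]
opening: 0.8
grasp_force: 0.0
time_s: 56.55
eef_pos: [0.624, -0.2475, 0.1875]
eef_rot: [0.002, 0.709, 0.705, 0.0]
wrist_force: [-6.9, -1.1, 3.8]
opening: 0.223
grasp_force: 58.3
[ 0.62396564 -0.24745983  0.18746641] 0.2232804995780066 [-6.9335854  -1.13922587  3.82453814]
```

```bash
python3 -m handwheel '[[0,0,0,0.022,0,-0.013,0],[0,0,0,0.023,0,-0.011,0],[0,0,0,0.024,0,-0.010,0],[0,0,0,0.024,0,-0.008,0],[0,0,0,0.025,0,-0.006,0],[0,0,0,0.025,0,-0.005,0],[0,0,0,0.026,0,-0.003,0],[0,0,0,0.026,0,-0.001,0]]'
python3 -m handwheel '[[0,0,0,0.026,0,0.001,0],[0,0,0,0.026,0,0.002,0],[0,0,0,0.025,0,0.004,0],[0,0,0,0.025,0,0.006,0],[0,0,0,0,0,0,0],[0,0,0,0,0,0,0],[0,0,0,0,0,0,0],[0,0,0,0,0,0,0]]'
```

```text
time_s: 57.35
eef_pos: [0.6247, -0.188, 0.2039]
eef_rot: [0.002, 0.709, 0.706, 0.001]
wrist_force: [-4.5, -1.5, 2.4]
opening: 0.219
grasp_force: 58.5
time_s: 58.15
eef_pos: [0.6252, -0.1572, 0.1995]
eef_rot: [0.001, 0.709, 0.706, 0.001]
wrist_force: [-6.0, 0.2, 6.1]
opening: 0.222
grasp_force: 59.0
```

```bash
python3 -m handwheel '[[0,0,0,0.025,0,0.007,0],[0,0,0,0.024,0,0.009,0],[0,0,0,0.023,0,0.011,0],[0,0,0,0.023,0,0.012,0],[0,0,0,0.022,0,0.014,0],[0,0,0,0.021,0,0.015,0],[0,0,0,0.020,0,0.017,0],[0,0,0,0,0,0,0]]'
python3 - <<'E'
from h import *
p,Rc,o=cur();w,m=snap('wrist','w13')
c=max([c for c in blobs(w,'red') if abs(cv2.minEnclosingCircle(c)[0][0]-317)<25],key=cv2.contourArea);(u,v),r=cv2.minEnclosingCircle(c);print(u,v,r)
oo,d=ray(m,[(u,v)]);ot=Rc.inv().apply(oo-p);dt=Rc.inv().apply(d[0]);print((ot-dt*ot[0]/dt[0]).round(4),p)
H=lane().p(-.07,0,.06);q=(Rc.apply(ot-dt*ot[0]/dt[0])+p-H);print('angle',np.arctan2(q[2],q[1])-.4256,np.hypot(q[1],q[2]))
E
```

```text
time_s: 58.95
eef_pos: [0.6256, -0.1085, 0.1726]
eef_rot: [0.001, 0.708, 0.706, 0.002]
wrist_force: [0.9, -1.2, -1.0]
opening: 0.223
grasp_force: 58.9
317.28106689453125 355.5649108886719 32.77667236328125
[ 0.     -0.0003 -0.0154] [ 0.62563257 -0.10845297  0.17256267]
angle 0.37846591483732694 0.11562385498205606
```

```bash
python3 -m handwheel '[[0,0,0,0.018,0,0.018,0],[0,0,0,0.017,0,0.019,0],[0,0,0,0.016,0,0.020,0],[0,0,0,0.014,0,0.021,0],[0,0,0,0.010,0,0.017,0],[0,0,0,0,0,0,0],[0,0,0,0,0,0,0],[0,0,0,0,0,0,0]]'
python3 -m handwheel '[[0,0,0,0.003,0,0.006,0],[0,0,0,0,0,0,0],[0,0,0,0,0,0,0],[0,0,0,0.002,0,0.005,0],[0,0,0,0,0,0,0],[0,0,0,0,0,0,0],[0,0,0,0,0,0,0],[0,0,0,0,0,0,0]]'
```

```text
time_s: 59.8
eef_pos: [0.6259, -0.0873, 0.1449]
eef_rot: [0.001, 0.709, 0.706, 0.001]
wrist_force: [3.4, -2.0, -0.6]
opening: 0.223
grasp_force: 59.4
time_s: 60.6
eef_pos: [0.6258, -0.0856, 0.1416]
eef_rot: [0.001, 0.709, 0.706, 0.001]
wrist_force: [5.0, 1.1, 2.4]
opening: 0.224
grasp_force: 59.5
```

```bash
python3 -m handwheel '[[0,0,0,0.003,0,0.010,0],[0,0,0,0.002,0,0.010,0],[0,0,0,0.001,0,0.008,0],[0,0,0,0,0,0,0],[0,0,0,0,0,0,0],[0,0,0,0,0,0,0],[0,0,0,0,0,0,0],[0,0,0,0,0,0,0]]'
python3 -m handwheel '[[0,0,0,0,0,0.005,0],[0,0,0,0,0,0,0],[0,0,0,0,0,0,0],[0,0,0,0,0,0.005,0],[0,0,0,0,0,0,0],[0,0,0,0,0,0,0],[0,0,0,0,0,0,0],[0,0,0,0,0,0,0]]'
```

```text
time_s: 61.4
eef_pos: [0.626, -0.0845, 0.1357]
eef_rot: [0.002, 0.709, 0.705, 0.001]
wrist_force: [-3.5, 0.4, 17.8]
opening: 0.227
grasp_force: 60.7
time_s: 62.2
eef_pos: [0.6262, -0.0844, 0.1354]
eef_rot: [0.002, 0.709, 0.705, 0.001]
wrist_force: [-11.5, 3.2, 33.4]
opening: 0.219
grasp_force: 61.9
```

```bash
python3 -m handwheel '[[0,0,0,0,0,-0.010,0],[0,0,0,0,0,-0.003,0],[0,0,0,0,0,0,0.4],[0,0,0,0,0,0,0.8],[0,0,0,0,0,0,0.8],[0,0,0,0,0,-0.05,0.8],[0,0,0,0,0,-0.1,0.8],[0,0,0,0,0,-0.12,0.8]]'
python3 -m handwheel '[[0,0,0,0,0,-0.12,0.8],[0,0,0,0.06,-0.08,-0.08,0.8],[0,0,0,0.06,-0.08,0,0.8],[0,0,0,0.06,-0.08,0,0.8],[0,0,0,0.06,-0.08,0,0.8],[0,0,0,0,0,0,0.8],[0,0,0,0,0,0,0.8],[0,0,0,0,0,0,0.8]]'
python3 - <<'E'
from h import *
w,m=snap('wrist','w14');s,ms=snap('side','s14')
sub=np.zeros_like(s);sub[165:190,300:330]=s[165:190,300:330]
print([cv2.minEnclosingCircle(c) for c in blobs(sub,'red',15)])
cv2.imwrite('pics/m14.png',np.hstack([cv2.resize(w,(440,330)),cv2.resize(s[130:250,250:370],(330,330),interpolation=cv2.INTER_CUBIC)]))
E
```

```text
time_s: 63.0
eef_pos: [0.6242, -0.0836, 0.2149]
eef_rot: [-0.001, 0.709, 0.706, 0.0]
wrist_force: [0.6, 0.1, 0.2]
opening: 0.803
grasp_force: 0.0
time_s: 63.8
eef_pos: [0.5302, -0.012, 0.2753]
eef_rot: [0.002, 0.709, 0.705, 0.001]
wrist_force: [0.2, -0.6, 1.3]
opening: 0.798
grasp_force: 0.0
[((316.0, 177.8000030517578), 4.386444091796875), ((321.5, 166.0), 3.6401548385620117)]
```

View pics/m14.png

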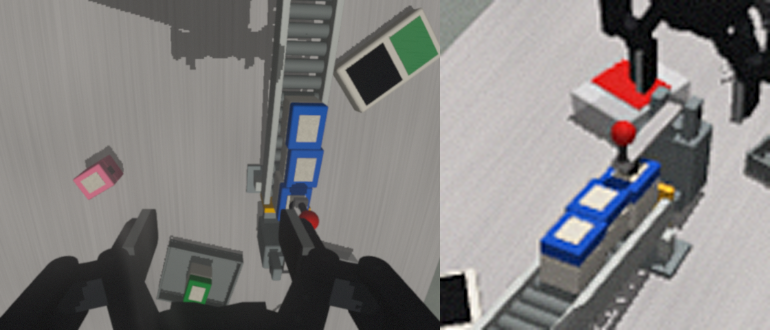

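The foot is on the first case: the ball is at side (316,178), the same spot as at the start. All three blue cases are queued, the green one is in the tray and the gripper is clear. Handing in.

```bash
python3 -c "
from bench import ctrl
print(ctrl.hand_in())"
```

```text
the job is handed in; nothing more can be done
None
```

I finished the changeover and handed it in at about 64 s: the green-lidded case stands in the tray, all three waiting cases are queued at the end stop, and the arm's foot rests on the first one; my first try at raising the arm slipped and it dropped back onto the green case before the second try held.

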